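# Rock the culture flask and raise the imaging camera

## Robot

A 6-joint arm with a two-finger parallel gripper is mounted at the origin on the work surface. World frame = base frame: x ahead of the robot, y to its left, z up, the work surface at z = 0. Lengths are in m, angles in rad, forces in N, time in s.
With the tool pointing down it reaches from about 0.3 to 0.775 m from the base axis. Payload 14.6 kg.
Tool frame: the origin (TCP) lies at the very end of the fingers, on their centre line; the grasp point (between the pads) lies 19 mm behind it; y points along the fingers, x is the direction in which the jaws open and shut, and the axes are right-handed (so a half turn about y gives the same grasp; the last joint's range is limited). The gripper opens to 94 mm and grips with 3 to 60 N. Pads are 16 mm wide; open, the fingers measure 119 mm over their backs; the gripper's body (75 mm by 177 mm) begins 78 mm behind the grasp point.
Start: joints at [1.151, 0.3, 1.521, -0, 1.321, -0.067], TCP at [0.19, 0.516, 0.205] pointing down, gripper open.
Joint ranges: [-3.03, 3.03], [-0.79, 2.21], [0.23, 2.52], [-1.04, 4.18], [0, 3.07], [-2.55, 2.55]. Speed limits (rad/s): [2.22, 2.22, 2.57, 3.14, 3.14, 3.14].

## Interface

Orientations are given as [roll, pitch, yaw] about the fixed x, y, z axes, in that order (R = Rz(yaw) Ry(pitch) Rx(roll)).
In Python, from station import get_obs, cams, hand_in gives the robot as it stands. The module is installed in compiled form; this text tells all that it offers.
- The arm moves only by the tool step_arm, never from a script. Its argument "plan" is a list of rows, each an object with "grip": the closure, from -1 (fully open) to 1 (shut), so that 0 is half open; "slide": the shift along the tool's x, y, z in m, a list of three; "spin": the turn about the tool's y in degrees. A call has 1 to 20 rows; each row shifts and turns the commanded pose from where the row before left it, along the tool's axes as they then stand; what a row does not reach is not made up. A row lasts 1/12 s, in which the tool goes at most 41.7 mm and 7.16 degrees, less where a joint would pass 70% of its speed; a pose out of reach is approached as far as the arm can. A call is refused whole if a number of a shift passes 0.0417 or a number of a turn 7.16, either way. A call with a gripper value outside its range is refused whole. The fingers move at their own pace and stop on an object; "force" is the grip in N (left out, the last holds). Time passes only in rows, so rows that do not move let the fingers close. It gives the time, the measured TCP pose, the force and the opening at its end, in the units of the state.
- get_obs(): the state, without advancing time (a new reading comes with each control period).
- cams.camera(name): name is "side" or "top" or "wrist"; returns the picture (400x640x3 uint8, blue, green, red); there is no depth.
- cams.calibration(name): a dict with "K" (3x3 intrinsics, pixels), "T" (4x4, takes a point from camera to world coordinates). Camera axes: x right, y up, looking along -z (the intrinsics and any distortion apply to the point x, -y, -z); pixel columns grow to the right and rows downward; lengths in m; the calibration is good to about 2 mm. A picture is of the moment at which its call begins: read the wrist's pose just before it. calibration takes no time and is no camera call; for the wrist camera it gives the pose at the moment of the call.
- hand_in(): hands the job in, once; it reports no verdict.
The state is a dict: "time_s": time; "qpos": joint angles; "joint_vel": joint speeds; "tau": joint torques, N m; "ee_pos": TCP position; "eef_rot": TCP orientation; "force": force on the tool from outside, world axes, zero at the start; "moment": the same for the moment, N m; "grip_width": finger opening in m.
Only numpy, scipy, OpenCV 4.12 (cv2) and the standard library are available. Lean on these libraries where they do the work, as an engineer would, in place of code of your own. Each camera call takes 0.05 s, during which the arm holds its last target.

## Task

Tilt the culture flask to about 30 degrees (never past 45) and pause there, then bring it level and set it down, not dropped, in the middle of the white light plate, flat and lengthways along the plate, and let go. Then squeeze in the release button on the camera mast's grip block, pull the camera up past the first stop to the second stop, fully extended, and finish there without letting go, still holding the camera up by the block with the button pressed in. Leave the tape roll, jar and black pot where they are.

Things in the scene. Friction and masses are not known exactly. Their poses are not given: they have to be found in the camera images.
- flask: Small culture flask of pale clear plastic, white screw cap, lying flat, loose on the bench, about 70 g (varies). Main body 72 (x) x 44 (y) x 26 mm (z); origin at the centre of the main body's underside, z up, x along its length to the cap. Neck and cap stick out to x = 64 mm (cap 25 mm diameter, axis 13.5 mm up). Grip across the 44 mm width.
- stand: Fixed imaging stand: grey base plate 120 (x) x 360 (y) x 12 mm; origin on the bench, z up. Light plate at its -y end, centred at y = -115 mm; upright telescoping mast at x = 0, y = +100 mm (tube 28 mm diameter, top 94 mm above the bench). A 5 mm thick black latch keeper on the mast's +x side reaches to x = 32 mm, its top 92 mm above the bench.
- plate_mid (a point): Centre of the top face of the white light plate, 18 mm above the bench; the plate measures 80 (stand x) x 150 mm (stand y), is flat and has no rim. Axes as the stand's. The flask goes here with its own origin at this point and its x along the stand's y, cap either way.
- camera_head: Sliding camera head on the mast, about 330 g (varies). Origin: centre of the underside of its grey grip block (40 x 30 x 44 mm, nothing above it), axes as the stand's, 96 mm above the bench at home. The black camera is on its -y side, 65 mm out, top 35 mm above the origin. Slides straight up: 55 mm to the first stop, 55 more to the second (end of travel). Pull 4 to 10 N; sinks back when let go.
- grip (a point): Point in the middle of the grip block level with the button's centre, 28 mm above the block's underside (16 mm below its top); the place to grip, along the stand's x. Height above the bench: 124 mm at home, 179 mm at the first stop, 234 mm at the second stop.
- button_face (a point): Centre of the outer face of the release button: grey block 16 (y) x 18 mm (z) on the grip block's +x face, standing out 6 mm (face 26 mm from the mast's axis). One finger on it and the other on the block's opposite face squeeze it in: 46 mm wide before, 40 mm after. Moves with the head.
- release (a joint): Travel of the release button in m: 0 out, 0.006 flush with the block. Springs out again: 1.3 N at first, 5.2 N fully in; grip with 15 N or more. With the head at home a latch holds it down unless the button is in by 2.5 to 4 mm or more: press it fully before pulling. A head let go after pulling sinks and comes to rest on the latch, 10 mm above home.
- lower_tube (a joint): Travel of the mast's lower tube in m: 0 in, 0.055 fully out. It moves only after the first stop.
- tape_roll: Bystander: amber roll of tape lying flat, 72 mm outer diameter, 25 mm high; origin at the centre of its underside.
- jar: Bystander: small upright amber screw-top jar with white cap, 52 mm diameter, 70 mm high; origin at the centre of its underside.
- lens_pot: Bystander: upright black cylinder, 48 mm diameter, 45 mm high; origin at the centre of its underside.
Things that resemble listed ones, but are neither listed nor needed, are in the scene too. Of the things that look like the flask, take the one that is farthest to the robot's right at the start.

How it is judged:
By the outcome, as a careful person would: the job done as asked, in the order asked, and still so for the second after the job is handed in, while the arm keeps its last pose, push and grip.
It also fails if it takes over 53 s, if anything falls off the work surface, if the arm or the gripper's body presses on something with over 40 N, if the wrist force passes 120 N, or if a joint passes its speed limit or range.

## Working session

There is one attempt and no reset: what is moved stays moved. The work goes in short steps, Python scripts to look and compute and a tool call to move; the robot and the scene stay as the last step left them, time stands still between calls to the robot, and variables do not carry over. Pictures are saved under pics/ and viewed, and the job is handed in when it is done.

Besides the shell and the picture viewer there is one more tool, called after "Call:" in YAML: its name, and indented under it one key for each argument. step_arm: Moves the arm, as the interface text tells. Its arguments: {"type":"object","properties":{"plan":{"type":"array","items":{"type":"object","properties":{"grip":{"type":"number"},"slide":{"type":"array","items":{"type":"number"}},"spin":{"type":"number"}}}},"force":{"type":"number"}},"required":["plan"]}

```bash
mkdir -p pics; ls; python3 - <<'E'
from station import get_obs, cams
import cv2, numpy as np
np.set_printoptions(precision=4,suppress=True)
print(get_obs())
for n in ("side","top","wrist"):
    c=cams.calibration(n); print(n,c["K"].round(1).tolist(),c["T"].round(4).tolist(),[k for k in c])
    cv2.imwrite(f"pics/{n}0.png",cams.camera(n))
print(get_obs()["time_s"])
E
```

```text
pics
{'time_s': 0.0, 'qpos': array([ 1.1514,  0.3004,  1.5216,  0.    ,  1.3207, -0.0666]), 'joint_vel': array([ 0.0003,  0.0008, -0.0002, -0.0007,  0.0001,  0.0005]), 'tau': array([ -0.0012, -53.1813, -35.2726,   0.0707,   0.0245,  -0.0001]), 'ee_pos': array([0.1899, 0.5159, 0.2049]), 'eef_rot': array([-1.5707,  0.0011,  1.218 ]), 'force': array([-0.3157, -0.427 , -0.0288]), 'moment': array([-0.0218,  0.0286, -0.0033]), 'grip_width': 0.09414641908535683}
side [[492.2, 0.0, 320.0], [0.0, 492.2, 194.0], [0.0, 0.0, 1.0]] [[-0.9194, 0.3031, -0.2506, 0.1536], [-0.3933, -0.7063, 0.5886, 0.8798], [0.0014, 0.6397, 0.7686, 1.1699], [0.0, 0.0, 0.0, 1.0]] ['K', 'T']
top [[366.0, 0.0, 314.4], [0.0, 366.0, 200.0], [0.0, 0.0, 1.0]] [[0.0286, 0.9856, -0.1666, 0.268], [-0.9995, 0.0298, 0.0051, 0.0846], [0.01, 0.1664, 0.986, 1.3684], [0.0, 0.0, 0.0, 1.0]] ['K', 'T']
wrist [[286.7, 0.0, 322.9], [0.0, 286.7, 203.1], [0.0, 0.0, 1.0]] [[0.3459, -0.904, -0.2512, 0.1167], [0.9383, 0.333, 0.0938, 0.542], [-0.0011, -0.2681, 0.9634, 0.3834], [0.0, 0.0, 0.0, 1.0]] ['K', 'T']
0.15
```

View pics/side0.png

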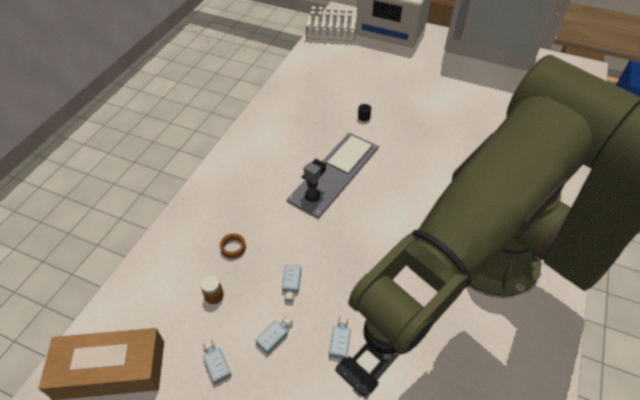

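View pics/top0.png

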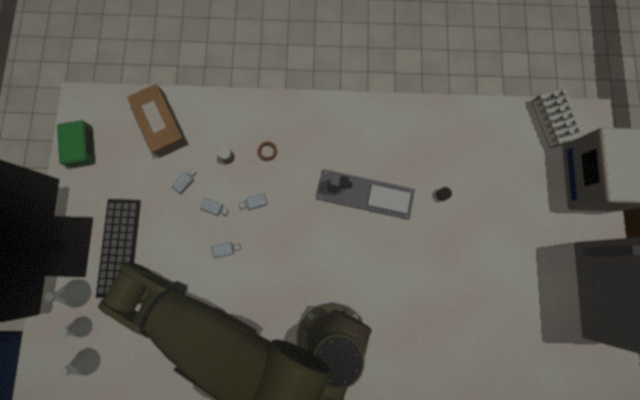

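View pics/wrist0.png

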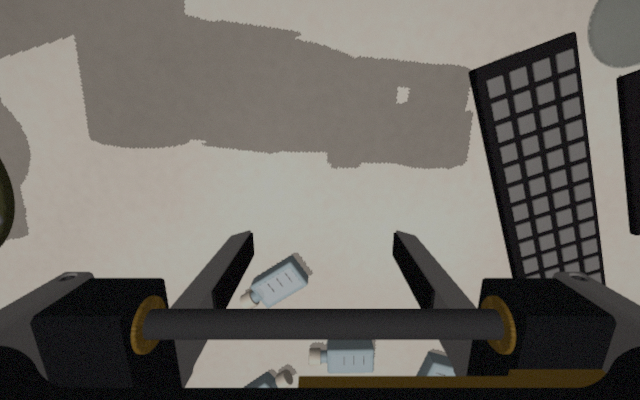

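```bash
cat > h.py <<'E'
import cv2, numpy as np
from station import get_obs, cams
np.set_printoptions(precision=4,suppress=True)
def ray(c,p):
    K,T=np.array(c["K"]),np.array(c["T"])
    d=np.linalg.inv(K)@[p[0],p[1],1]; d=T[:3,:3]@[d[0],-d[1],-d[2]]
    return T[:3,3],d
def onz(c,p,z):
    o,d=ray(c,p); return o+d*(z-o[2])/d[2]
def proj(c,P):
    K,T=np.array(c["K"]),np.array(c["T"])
    q=T[:3,:3].T@(np.array(P)-T[:3,3]); q=K@[q[0],-q[1],-q[2]]; return q[:2]/q[2]
E
python3 - <<'E'
from h import *
t=cv2.imread("pics/top0.png"); s=cv2.imread("pics/side0.png")
a=cv2.resize(t[160:270,150:290],None,fx=4,fy=4,interpolation=cv2.INTER_CUBIC)
b=cv2.resize(t[160:225,305:425],None,fx=6,fy=6,interpolation=cv2.INTER_CUBIC)
cv2.imwrite("pics/tf.png",a);cv2.imwrite("pics/ts.png",b)
cv2.imwrite("pics/sf.png",cv2.resize(s[255:390,190:370],None,fx=4,fy=4,interpolation=cv2.INTER_CUBIC))
cv2.imwrite("pics/ss.png",cv2.resize(s[120:225,275:395],None,fx=5,fy=5,interpolation=cv2.INTER_CUBIC))
E
```

```text
(no output)
```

View pics/tf.png

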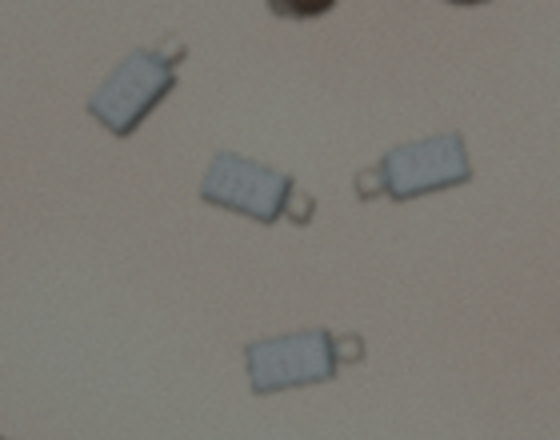

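View pics/ts.png

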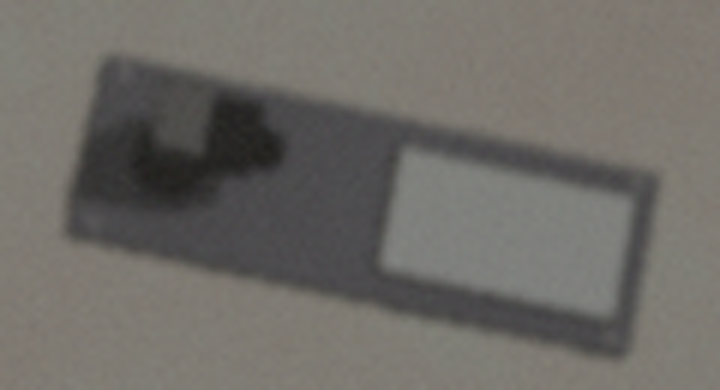

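View pics/sf.png

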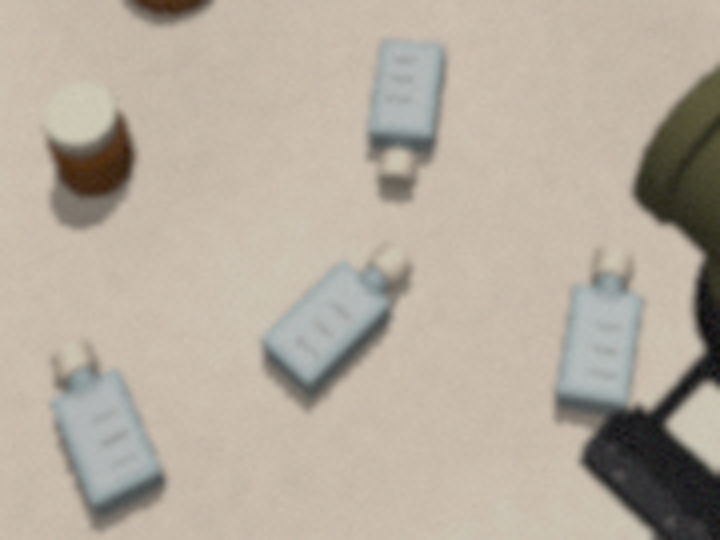

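View pics/ss.png

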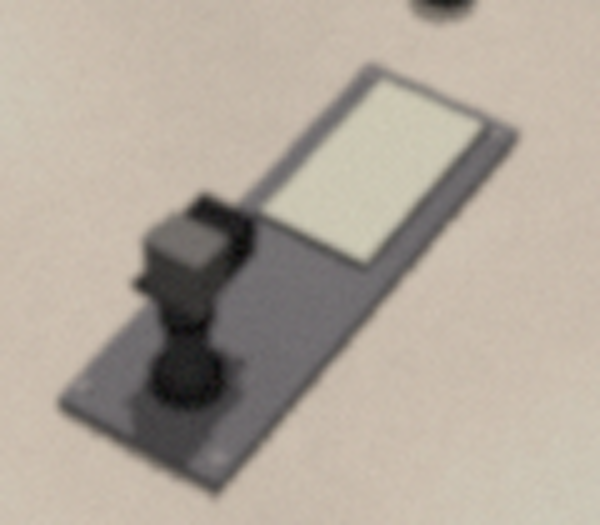

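```bash
python3 - <<'E'
from h import *
t=cv2.imread("pics/top0.png"); s=cv2.imread("pics/side0.png")
ct,cs=cams.calibration("top"),cams.calibration("side")
def m(img,c,name,box,z):
    x0,y0,x1,y1=box
    a=cv2.resize(img[y0:y1,x0:x1],None,fx=4,fy=4,interpolation=cv2.INTER_CUBIC)
    d=a[:,:,0].astype(int)-a[:,:,2]
    bg=np.median(d); mk=((d-bg)>(np.percentile(d,97)-bg)*0.5).astype(np.uint8)
    mk=cv2.morphologyEx(mk,cv2.MORPH_OPEN,np.ones((13,13)));
    cn=max(cv2.findContours(mk,0,2)[0],key=cv2.contourArea)
    # ground-map contour at z
    px=(cn[:,0]+.5)/4-.5+[x0,y0]
    P=np.array([onz(c,p,z)[:2] for p in px])
    r=cv2.minAreaRect((P*1000).astype(np.float32)); b=cv2.boxPoints(r)
    print(name,"centre",r[0],"size",r[1],"ang",r[2]); print(b)
m(t,ct,"top",(235,190,275,216),.022)
m(s,cs,"side",(275,257,310,305),.022)
# plate (bright) and stand
def br(img,c,box,z,lo,name):
    x0,y0,x1,y1=box
    a=cv2.resize(img[y0:y1,x0:x1],None,fx=4,fy=4,interpolation=cv2.INTER_CUBIC)
    g=cv2.GaussianBlur(a,(5,5),0)
    mk=lo(g).astype(np.uint8); mk=cv2.morphologyEx(mk,cv2.MORPH_OPEN,np.ones((9,9)))
    cn=max(cv2.findContours(mk,0,2)[0],key=cv2.contourArea)
    px=(cn[:,0]+.5)/4-.5+[x0,y0]
    P=np.array([onz(c,p,z)[:2] for p in px])
    r=cv2.minAreaRect((P*1000).astype(np.float32)); print(name,r); 
    b=cv2.boxPoints(r); print(b.round(0).tolist())
v=lambda a:a.astype(int).min(2)
print(t[197,390],t[205,355],s[155,350],s[185,340], t[230,330],s[220,350])
br(t,ct,(366,180,416,216),.018,lambda g:v(g)>105,"plate top")
br(s,cs,(322,128,380,178),.018,lambda g:(v(g)>145),"plate side")
br(t,ct,(305,160,425,225),.012,lambda g:(g.max(2).astype(int)-g.min(2)<12)|(g.max(2)<95),"stand top")
br(s,cs,(275,120,395,225),.012,lambda g:g.max(2)<150,"stand side")
E
```

```text
top centre (484.53533935546875, 297.8990173339844) size (46.475162506103516, 80.92566680908203) ang 17.53628921508789
[[450.1859 329.4797]
 [474.5695 252.3149]
 [518.8848 266.3184]
 [494.5012 343.4831]]
side centre (483.3414306640625, 298.4410705566406) size (45.477272033691406, 82.81165313720703) ang 17.35887336730957
[[449.2848 331.1768]
 [473.9921 252.1369]
 [517.3981 265.7053]
 [492.6908 344.7453]]
[125 128 128] [77 75 77] [179 198 204] [112 112 115] [119 128 129] [172 186 198]
plate top ((510.91357421875, -202.54766845703125), (147.62625122070312, 77.71067810058594), 78.9093017578125)
[[459.0, -268.0], [535.0, -282.0], [563.0, -138.0], [487.0, -123.0]]
plate side ((520.3837890625, -247.86427307128906), (198.70175170898438, 148.28013610839844), 23.250499725341797)
[[400.0, -219.0], [458.0, -355.0], [641.0, -277.0], [582.0, -141.0]]
stand top ((549.29833984375, -105.56881713867188), (492.1778564453125, 216.26377868652344), 71.8360595703125)
[[370.0, -306.0], [575.0, -373.0], [729.0, 95.0], [523.0, 162.0]]
stand side ((540.6387939453125, -109.21066284179688), (367.16717529296875, 157.42791748046875), 79.12104797363281)
[[429.0, -275.0], [583.0, -304.0], [653.0, 56.0], [498.0, 86.0]]
```

```bash
python3 - <<'E'
from h import *
t=cv2.imread("pics/top0.png"); s=cv2.imread("pics/side0.png")
ct,cs=cams.calibration("top"),cams.calibration("side")
def br(img,c,box,z,f,name):
    x0,y0,x1,y1=box
    a=cv2.resize(img[y0:y1,x0:x1],None,fx=4,fy=4,interpolation=cv2.INTER_CUBIC)
    g=cv2.GaussianBlur(a,(9,9),0).astype(int)
    mk=f(g).astype(np.uint8); mk=cv2.morphologyEx(mk,cv2.MORPH_OPEN,np.ones((15,15)))
    cn=max(cv2.findContours(mk,0,2)[0],key=cv2.contourArea)
    px=(cn[:,0]+.5)/4-.5+[x0,y0]
    P=np.array([onz(c,p,z)[:2] for p in px])
    r=cv2.minAreaRect((P*1000).astype(np.float32)); print(name,r); print(cv2.boxPoints(r).round(0).tolist())
br(s,cs,(275,120,395,225),.018,lambda g:(g[:,:,2]-g[:,:,1]<9)&(g[:,:,1]>155),"plate side")
br(t,ct,(305,160,425,225),.012,lambda g:(g[:,:,1]<93),"stand top dark")
br(t,ct,(305,160,425,225),.012,lambda g:(g[:,:,1]<93)|(g[:,:,0]>117),"stand top")
# block top ray: side crop block top center (188,243)/5 ; top crop block centre (183,122)/6
ps=np.array([188,241])/5-.5+[275,120]; pt=np.array([184,122])/6-.5+[305,160]
print(ps,pt, onz(cs,ps,.140), onz(ct,pt,.140))
E
```

```text
plate side ((509.61181640625, -202.16632080078125), (149.64962768554688, 79.16490173339844), 79.21731567382812)
[[457.0, -268.0], [534.0, -283.0], [562.0, -136.0], [485.0, -121.0]]
stand top dark ((526.0048217773438, -110.79917907714844), (361.3934631347656, 121.03158569335938), 78.97126007080078)
[[432.0, -277.0], [551.0, -300.0], [620.0, 55.0], [501.0, 78.0]]
stand top ((526.0048217773438, -110.79917907714844), (361.3934631347656, 121.03158569335938), 78.97126007080078)
[[432.0, -277.0], [551.0, -300.0], [620.0, 55.0], [501.0, 78.0]]
[312.1 167.7] [335.1667 179.8333] [0.5483 0.0103 0.14  ] [0.5481 0.0089 0.14  ]
```

```bash
cat >> h.py <<'E'
from scipy.spatial.transform import Rotation as Rn
def plan(target,yaw=None,n=10,o=None):
    """per-row tool slides + spin from now to TCP target, tool-x heading yaw(deg)"""
    o=o or get_obs(); p=o["ee_pos"]; y0=np.degrees(o["eef_rot"][2])
    yaw=y0 if yaw is None else yaw
    d=np.array(target)-p; dy=(yaw-y0+180)%360-180
    print("t",o["time_s"],"pos",p,"rot",np.degrees(o["eef_rot"]),"F",o["force"],"w",o["grip_width"])
    print("delta",d,"spin/row",-dy/n)
    for i in range(n):
        R=Rn.from_euler("xyz",[-90,0,y0+dy*(i+.0)/n],degrees=True).as_matrix()
        s=R.T@(d/n); print(i,s.round(4).tolist())
        if abs(dy)<1: break
E
python3 - <<'E'
from h import *
ct,cs=cams.calibration("top"),cams.calibration("side")
for c,q in((ct,np.array([370,182])/4-.5+[150,160]),(cs,np.array([397,163])/4-.5+[190,255])):
    P=onz(c,q,.018)[:2]*1000; d=P-[485.2,293.4]; u=np.array([-.299,.954]); print(P,d@u,d@[u[1],-u[0]])
plan([.503,.236,.16],17.5,13)
E
```

```text
[469.1933 346.7111] 55.64478356600375 0.6696337166935487
[469.0179 344.5075] 53.5949552668908 -0.15655967267936258
t 0.15 pos [0.19  0.516 0.205] rot [-89.9958   0.0507  69.7898] F [-0.7962  0.0377  0.3499] w 0.0941881284607323
delta [ 0.313 -0.28  -0.045] spin/row 4.0222925585693625
0 [-0.0119, 0.0035, -0.03]
1 [-0.0098, 0.0035, -0.0308]
2 [-0.0076, 0.0035, -0.0314]
3 [-0.0053, 0.0035, -0.0319]
4 [-0.0031, 0.0035, -0.0322]
5 [-0.0008, 0.0035, -0.0323]
6 [0.0014, 0.0035, -0.0323]
7 [0.0037, 0.0035, -0.0321]
8 [0.0059, 0.0035, -0.0318]
9 [0.0081, 0.0035, -0.0313]
10 [0.0103, 0.0035, -0.0306]
11 [0.0124, 0.0035, -0.0298]
12 [0.0145, 0.0035, -0.0289]
```

The lookalikes at top-view pixels are A (183,182), B (213,207), C (256,201) and D (224,250). Image right is the robot's right (−y), so C fits: it is farthest right. The enlarged crops confirm it, and C also appears at (291,278) in the side view. Its cap end measures where it should be.

Call:
step_arm:
  plan:
    - {"grip": -1, "slide": [-0.012, 0.0035, -0.03], "spin": 4}
    - {"grip": -1, "slide": [-0.01, 0.0035, -0.031], "spin": 4}
    - {"grip": -1, "slide": [-0.0075, 0.0035, -0.0315], "spin": 4}
    - {"grip": -1, "slide": [-0.0055, 0.0035, -0.032], "spin": 4}
    - {"grip": -1, "slide": [-0.003, 0.0035, -0.032], "spin": 4}
    - {"grip": -1, "slide": [-0.001, 0.0035, -0.0325], "spin": 4}
    - {"grip": -1, "slide": [0.0015, 0.0035, -0.0325], "spin": 4}
    - {"grip": -1, "slide": [0.0035, 0.0035, -0.032], "spin": 4}
    - {"grip": -1, "slide": [0.006, 0.0035, -0.032], "spin": 4}
    - {"grip": -1, "slide": [0.008, 0.0035, -0.0315], "spin": 4}
    - {"grip": -1, "slide": [0.0105, 0.0035, -0.0305], "spin": 4}
    - {"grip": -1, "slide": [0.0125, 0.0035, -0.03], "spin": 4}
    - {"grip": -1, "slide": [0.0145, 0.0035, -0.029], "spin": 4}
    - {"grip": -1}
    - {"grip": -1}

```text
schema error: expected keys grip, slide, spin
```

```bash
python3 - <<'E'
from h import *
c=cams.calibration("wrist"); im=cams.camera("wrist"); cv2.imwrite("pics/w1.png",im)
np.save("w1K.npy",c["K"]);np.save("w1T.npy",c["T"])
o=get_obs();print(o["time_s"],o["ee_pos"],np.degrees(o["eef_rot"]),o["force"])
E
```

```text
0.2 [0.19   0.516  0.2052] [-89.9964   0.0342  69.787 ] [0.5418 0.0045 0.13  ]
```

View pics/w1.png

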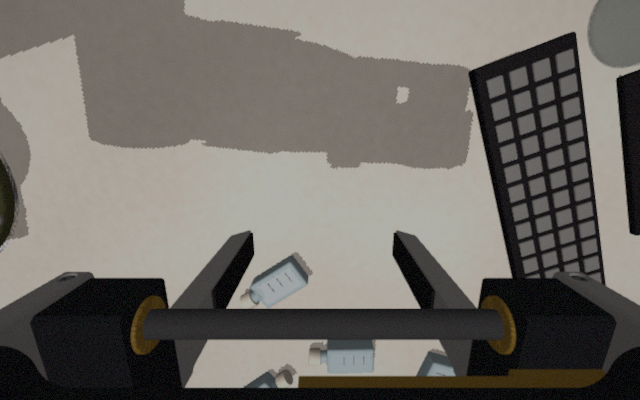

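All keys are needed in each row, so I'll resend.

Call:
step_arm:
  plan:
    - {"grip": -1, "slide": [-0.012, 0.0035, -0.03], "spin": 4}
    - {"grip": -1, "slide": [-0.01, 0.0035, -0.031], "spin": 4}
    - {"grip": -1, "slide": [-0.0075, 0.0035, -0.0315], "spin": 4}
    - {"grip": -1, "slide": [-0.0055, 0.0035, -0.032], "spin": 4}
    - {"grip": -1, "slide": [-0.003, 0.0035, -0.032], "spin": 4}
    - {"grip": -1, "slide": [-0.001, 0.0035, -0.0325], "spin": 4}
    - {"grip": -1, "slide": [0.0015, 0.0035, -0.0325], "spin": 4}
    - {"grip": -1, "slide": [0.0035, 0.0035, -0.032], "spin": 4}
    - {"grip": -1, "slide": [0.006, 0.0035, -0.032], "spin": 4}
    - {"grip": -1, "slide": [0.008, 0.0035, -0.0315], "spin": 4}
    - {"grip": -1, "slide": [0.0105, 0.0035, -0.0305], "spin": 4}
    - {"grip": -1, "slide": [0.0125, 0.0035, -0.03], "spin": 4}
    - {"grip": -1, "slide": [0.0145, 0.0035, -0.029], "spin": 4}
    - {"grip": -1, "slide": [0, 0, 0], "spin": 0}
    - {"grip": -1, "slide": [0, 0, 0], "spin": 0}

```text
time_s: 1.45
ee_pos: [0.5049, 0.2345, 0.1593]
eef_rot: [-1.571, 0.001, 0.308]
force: [0.6, -0.1, -0.5]
grip_width: 0.0943
```

```bash
python3 - <<'E'
from h import *
c=cams.calibration("wrist"); im=cams.camera("wrist"); cv2.imwrite("pics/w2.png",im)
np.save("w1K.npy",c["K"]);np.save("w1T.npy",c["T"])
o=get_obs();print(o["time_s"],o["ee_pos"],np.degrees(o["eef_rot"]),o["force"])
E
```

```text
1.5 [0.5042 0.2354 0.1597] [-89.9939   0.0419  17.7788] [-0.1559  0.4393  0.3099]
```

View pics/w2.png

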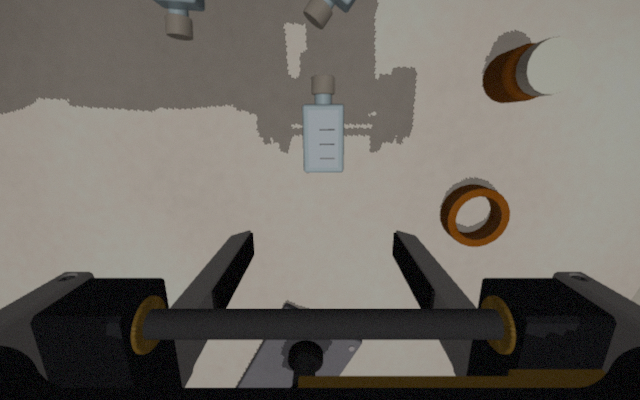

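The view shows the flask centred at about (323,138), its cap at (322,85), nearly aligned with the tool. Tape is at (475,215) and the jar at (530,75).

```bash
python3 - <<'E'
from h import *
c={"K":np.load("w1K.npy"),"T":np.load("w1T.npy")}
im=cv2.imread("pics/w2.png"); cv2.imwrite("pics/w2f.png",cv2.resize(im[65:185,270:380],None,fx=5,fy=5,interpolation=cv2.INTER_CUBIC))
for p in [(304,104),(343,104),(344,171),(304,171)]: print(onz(c,p,.026)*1000)
print(onz(c,(323,85),.02)*1000)
E
```

```text
[456.6733 320.1078  26.    ]
[494.9459 332.2782  26.    ]
[518.2858 266.8234  26.    ]
[476.5583 253.545   26.    ]
[469.5748 344.0842  20.    ]
```

View pics/w2f.png

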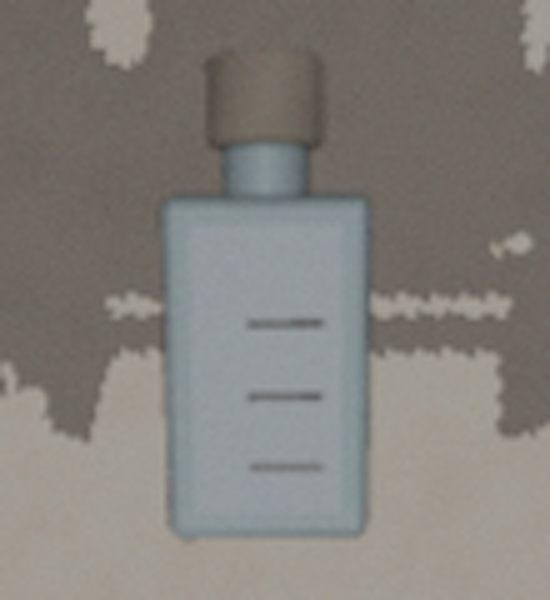

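```bash
python3 - <<'E'
from h import *
c={"K":np.load("w1K.npy"),"T":np.load("w1T.npy")}
P=np.array([onz(c,p,.025)*1000 for p in [(302.6,104.6),(343.2,104.6),(342.8,171.6),(303.2,171.6)]])[:,:2]
print(P,P.mean(0)); u=(P[0]+P[1]-P[2]-P[3])/2; v=(P[1]+P[2]-P[0]-P[3])/2
print(np.linalg.norm(u),np.linalg.norm(v),np.degrees(np.arctan2(u[1],u[0])),np.degrees(np.arctan2(v[1],v[0])))
u/=np.linalg.norm(u);
print("cap", (onz(c,(322.5,74.8),.013)*1000)[:2], "cap end along", ((onz(c,(322.5,74.8),.013)*1000)[:2]-P.mean(0))@u)
E
```

```text
[[455.3834 319.1457]
 [495.3754 331.8629]
 [517.3619 265.6635]
 [475.8955 252.4681]] [486.0041 292.2851]
69.75390896218552 42.74026370787665 107.73604519073726 17.646301781293538
cap [465.8077 354.1887] cap end along 65.11381336916135
```

Call:
step_arm:
  force: 3
  plan:
    - {"grip": 0, "slide": [0, 0.018, 0.0305], "spin": 0}
    - {"grip": 0, "slide": [0, 0.018, 0.0305], "spin": 0}
    - {"grip": 0, "slide": [0, 0.018, 0.0305], "spin": 0}
    - {"grip": 0, "slide": [0, 0.018, 0.0303], "spin": 0}
    - {"grip": 0, "slide": [0, 0.02, 0], "spin": 0}
    - {"grip": 0, "slide": [0, 0.02, 0], "spin": 0}
    - {"grip": 0, "slide": [0, 0.02, 0], "spin": 0}
    - {"grip": 0, "slide": [0, 0.015, 0], "spin": 0}
    - {"grip": 0, "slide": [0, 0.007, 0], "spin": 0}
    - {"grip": 0, "slide": [0, 0, 0], "spin": 0}
    - {"grip": 0, "slide": [0, 0, 0], "spin": 0}

```text
time_s: 2.42
ee_pos: [0.4669, 0.3521, 0.0066]
eef_rot: [-1.571, -0.0, 0.312]
force: [-0.0, -0.3, 1.2]
grip_width: 0.0471
```

```bash
python3 - <<'E'
from h import *
for n in("wrist","side"): cv2.imwrite(f"pics/{n}3.png",cams.camera(n))
o=get_obs();print(o["time_s"],o["ee_pos"],np.degrees(o["eef_rot"]),o["force"],o["grip_width"])
s=cv2.imread("pics/side3.png");w=cv2.imread("pics/wrist3.png")
cv2.imwrite("pics/c3.png",np.vstack([cv2.resize(s[230:380,190:390],(600,450))[:300],w[150:400,20:620]]))
E
```

```text
2.5167 [0.4675 0.3521 0.0072] [-89.9719  -0.102   17.82  ] [-0.1893 -0.0584 -0.1993] 0.04688220387786204
```

View pics/c3.png

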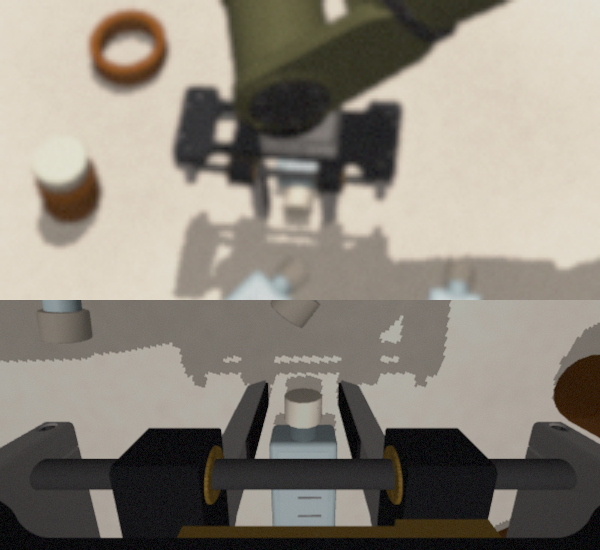

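The side crop shows the cap at about (297,200) between the fingertips. Closing lightly.

Call:
step_arm:
  force: 3
  plan:
    - {"grip": 1, "slide": [0, 0, 0], "spin": 0}
    - {"grip": 1, "slide": [0, 0, 0], "spin": 0}
    - {"grip": 1, "slide": [0, 0, 0], "spin": 0}
    - {"grip": 1, "slide": [0, 0, 0], "spin": 0}
    - {"grip": 1, "slide": [0, 0, 0], "spin": 0}
    - {"grip": 1, "slide": [0, -0.005, 0], "spin": 0}
    - {"grip": 1, "slide": [0, -0.005, -0.001], "spin": 0}
    - {"grip": 1, "slide": [0, -0.005, -0.001], "spin": 0}
    - {"grip": 1, "slide": [0, 0, 0], "spin": 0}

```text
time_s: 3.27
ee_pos: [0.4683, 0.3497, 0.0223]
eef_rot: [-1.57, -0.002, 0.31]
force: [-1.2, 0.1, -0.2]
grip_width: 0.025
```

```bash
python3 - <<'E'
from h import *
for n in("wrist","side"): cv2.imwrite(f"pics/{n}4.png",cams.camera(n))
o=get_obs();print(o["time_s"],o["ee_pos"],np.degrees(o["eef_rot"]),o["force"],o["grip_width"])
s=cv2.imread("pics/side4.png");w=cv2.imread("pics/wrist4.png")
cv2.imwrite("pics/c4.png",np.vstack([cv2.resize(s[230:380,190:390],(600,450))[:300],w[150:400,20:620]]))
E
```

```text
3.3667 [0.4679 0.3496 0.0213] [-89.9875  -0.0348  17.7788] [-0.2646  0.8888 -1.6871] 0.02470033765664007
```

View pics/c4.png

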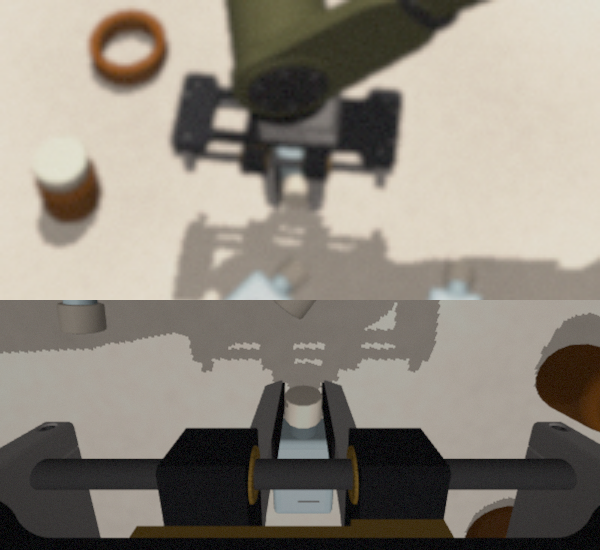

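The cap is held at 25 mm. The body's tail edge at (304,512) has moved into view, which means it is pivoting on its tail as planned. Continuing along the arc.

Call:
step_arm:
  plan:
    - {"grip": 1, "slide": [0, -0.005, -0.002], "spin": 0}
    - {"grip": 1, "slide": [0, -0.005, -0.0023], "spin": 0}
    - {"grip": 1, "slide": [0, -0.005, -0.0026], "spin": 0}
    - {"grip": 1, "slide": [0, -0.005, -0.003], "spin": 0}
    - {"grip": 1, "slide": [0, -0.005, -0.003], "spin": 0}
    - {"grip": 1, "slide": [0, -0.003, -0.002], "spin": 0}
    - {"grip": 1, "slide": [0, 0, 0], "spin": 0}
    - {"grip": 1, "slide": [0, 0, 0], "spin": 0}

```text
time_s: 4.03
ee_pos: [0.4725, 0.3354, 0.0491]
eef_rot: [-1.571, -0.0, 0.31]
force: [0.2, 0.2, -0.7]
grip_width: 0.0247
```

```bash
python3 - <<'E'
from h import *
c=cams.calibration("wrist");np.save("w5T.npy",c["T"])
for n in("wrist","side"): cv2.imwrite(f"pics/{n}5.png",cams.camera(n))
o=get_obs();print(o["time_s"],o["ee_pos"],np.degrees(o["eef_rot"]),o["force"],o["grip_width"])
s=cv2.imread("pics/side5.png");w=cv2.imread("pics/wrist5.png")
cv2.imwrite("pics/c5.png",np.vstack([cv2.resize(s[230:380,190:390],(600,450))[:300],w[150:400,20:620]]))
E
```

```text
4.1333 [0.4723 0.3354 0.0488] [-90.002    0.0091  17.7898] [ 0.657  -0.2954 -0.4385] 0.024617026662081064
```

View pics/c5.png

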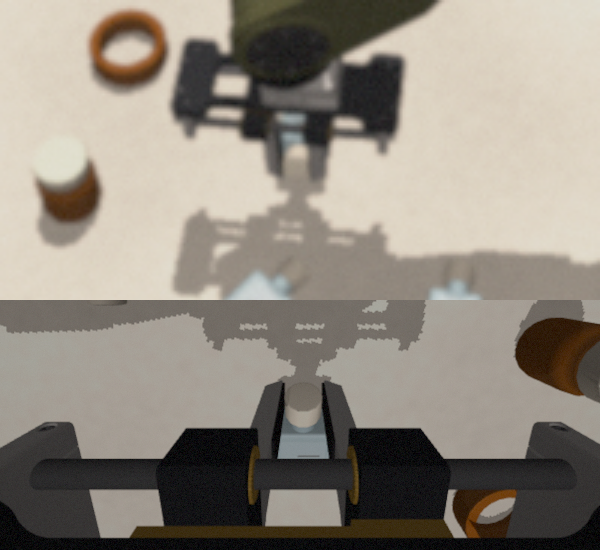

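```bash
python3 - <<'E'
from h import *
c={"K":np.load("w1K.npy"),"T":np.load("w5T.npy")}
w=cv2.imread("pics/wrist5.png"); cv2.imwrite("pics/w5c.png",cv2.resize(w[220:380,260:390],None,fx=5,fy=5,interpolation=cv2.INTER_CUBIC)[:600])
u=np.array([-.305,.952,0]);v=np.array([-u[1],u[0],0]);k=np.array([0,0,1.])
Pc=np.array([.4723,.3354,.0488+.0063])
for th in (0,10,20,24,27,30,35):
    t=np.radians(th); a=u*np.cos(t)+k*np.sin(t); b=-u*np.sin(t)+k*np.cos(t)
    f=lambda x,y,z: proj(c,Pc+((x-62)*a+y*v+(z-13.5)*b)/1000).round(1)
    print(th,"shoulder",f(36,22,26),f(36,-22,26),"tail",f(-36,22,26),f(-36,-22,26),"capend",f(64,0,26),f(64,0,1), "tail bottom z",(Pc+(-98*a-13.5*b)/1000)[2])
E
```

```text
0 shoulder [288.7 291.9] [358.1 291.9] tail [292.  382.3] [354.7 382.2] capend [323.4 251.3] [323.3 235.8] tail bottom z 0.041600000000000005
10 shoulder [289.6 290.2] [357.1 290.2] tail [294.3 363.3] [352.2 363.3] capend [323.4 254.8] [323.3 233.2] tail bottom z 0.024787573922976026
20 shoulder [290.4 287.3] [356.2 287.3] tail [296.3 344.1] [350.2 344.1] capend [323.4 257.9] [323.3 230.9] tail bottom z 0.008896175573474704
24 shoulder [290.8 285.8] [355.9 285.8] tail [296.9 336.4] [349.6 336.4] capend [323.4 259. ] [323.3 230.1] tail bottom z 0.0029069453003964657
27 shoulder [291.  284.6] [355.6 284.6] tail [297.4 330.7] [349.1 330.7] capend [323.4 259.8] [323.3 229.6] tail bottom z -0.0014196570510185483
30 shoulder [291.2 283.3] [355.4 283.3] tail [297.8 325. ] [348.6 325. ] capend [323.4 260.6] [323.3 229.1] tail bottom z -0.005591342951089914
35 shoulder [291.6 281. ] [355. 281.] tail [298.4 315.5] [348.  315.5] capend [323.4 261.8] [323.3 228.3] tail bottom z -0.012169043360303895
```

View pics/w5c.png

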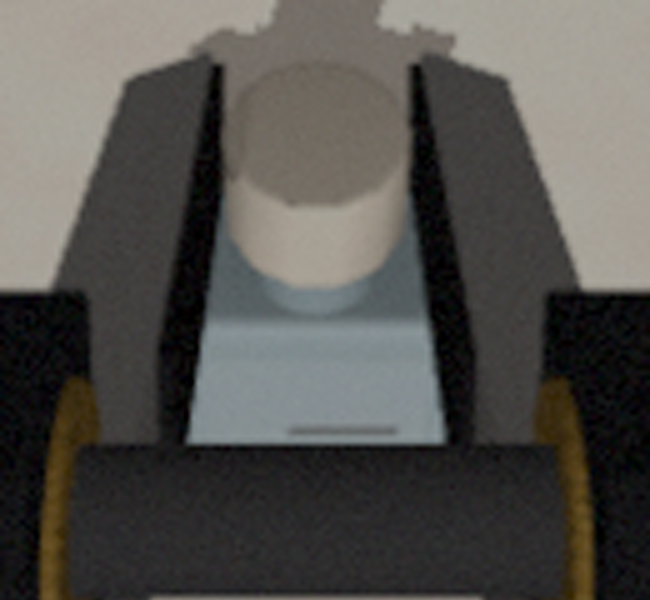

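The cap disc spans rows 232 to 261, which gives about 25°, and the tail must be resting on the bench. A few more mm, then a pause of over a second.

Call:
step_arm:
  plan:
    - {"grip": 1, "slide": [0, -0.0025, -0.002], "spin": 0}
    - {"grip": 1, "slide": [0, -0.0025, -0.0018], "spin": 0}
    - {"grip": 1, "slide": [0, 0, 0], "spin": 0}
    - {"grip": 1, "slide": [0, 0, 0], "spin": 0}
    - {"grip": 1, "slide": [0, 0, 0], "spin": 0}
    - {"grip": 1, "slide": [0, 0, 0], "spin": 0}
    - {"grip": 1, "slide": [0, 0, 0], "spin": 0}
    - {"grip": 1, "slide": [0, 0, 0], "spin": 0}
    - {"grip": 1, "slide": [0, 0, 0], "spin": 0}
    - {"grip": 1, "slide": [0, 0, 0], "spin": 0}
    - {"grip": 1, "slide": [0, 0, 0], "spin": 0}
    - {"grip": 1, "slide": [0, 0, 0], "spin": 0}
    - {"grip": 1, "slide": [0, 0, 0], "spin": 0}
    - {"grip": 1, "slide": [0, 0, 0], "spin": 0}
    - {"grip": 1, "slide": [0, 0, 0], "spin": 0}
    - {"grip": 1, "slide": [0, 0, 0], "spin": 0}

```text
time_s: 5.47
ee_pos: [0.4735, 0.3318, 0.0539]
eef_rot: [-1.571, 0.0, 0.31]
force: [-0.4, 1.1, -0.7]
grip_width: 0.0248
```

```bash
python3 - <<'E'
from h import *
c=cams.calibration("wrist")
w=cams.camera("wrist"); cv2.imwrite("pics/w6.png",w); cv2.imwrite("pics/w6c.png",cv2.resize(w[220:380,260:390],None,fx=5,fy=5,interpolation=cv2.INTER_CUBIC)[:600])
o=get_obs();print(o["time_s"],o["ee_pos"],np.degrees(o["eef_rot"]),o["force"],o["grip_width"])
u=np.array([-.305,.952,0]);v=np.array([-u[1],u[0],0]);k=np.array([0,0,1.])
Pc=o["ee_pos"]+[0,0,.0063]
for th in (20,24,27,30,35):
    t=np.radians(th); a=u*np.cos(t)+k*np.sin(t); b=-u*np.sin(t)+k*np.cos(t)
    f=lambda x,y,z: proj(c,Pc+((x-62)*a+y*v+(z-13.5)*b)/1000).round(1)
    print(th,"shoulder",f(36,0,26),"tail",f(-36,22,26),"capend",f(64,0,26),f(64,0,1), "tail z",(Pc+(-98*a-13.5*b)/1000)[2])
E
```

```text
5.5167 [0.4735 0.3318 0.054 ] [-89.9999  -0.0012  17.7895] [-0.0357 -0.2549  0.5144] 0.02459027445358648
20 shoulder [323.5 287.7] tail [296.4 344.5] capend [323.6 258.3] [323.5 231.2] tail z 0.014048204819912584
24 shoulder [323.5 286.2] tail [297.  336.8] capend [323.6 259.4] [323.5 230.4] tail z 0.008058974546834345
27 shoulder [323.5 285. ] tail [297.5 331. ] capend [323.6 260.2] [323.5 229.9] tail z 0.003732372195419331
30 shoulder [323.5 283.7] tail [297.9 325.3] capend [323.6 261. ] [323.5 229.3] tail z -0.00043931370465203484
35 shoulder [323.5 281.4] tail [298.5 315.8] capend [323.6 262.1] [323.5 228.6] tail z -0.007017014113866016
```

View pics/w6c.png

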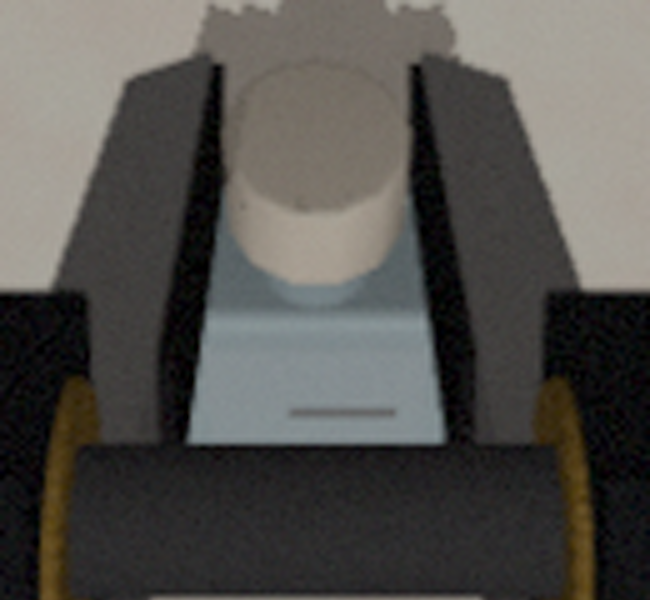

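Disc rows 232 to 262 plus the tail contact give a tilt of about 29°. It has been held for over 1.2 s. Now lowering along the same arc.

Call:
step_arm:
  plan:
    - {"grip": 1, "slide": [0, 0, 0], "spin": 0}
    - {"grip": 1, "slide": [0, 0, 0], "spin": 0}
    - {"grip": 1, "slide": [0, 0, 0], "spin": 0}
    - {"grip": 1, "slide": [0, 0.0025, 0.0018], "spin": 0}
    - {"grip": 1, "slide": [0, 0.0025, 0.002], "spin": 0}
    - {"grip": 1, "slide": [0, 0.003, 0.002], "spin": 0}
    - {"grip": 1, "slide": [0, 0.005, 0.003], "spin": 0}
    - {"grip": 1, "slide": [0, 0.005, 0.003], "spin": 0}
    - {"grip": 1, "slide": [0, 0.005, 0.0026], "spin": 0}
    - {"grip": 1, "slide": [0, 0.005, 0.0023], "spin": 0}
    - {"grip": 1, "slide": [0, 0.005, 0.002], "spin": 0}
    - {"grip": 1, "slide": [0, 0.005, 0.001], "spin": 0}
    - {"grip": 1, "slide": [0, 0.005, 0.001], "spin": 0}
    - {"grip": 1, "slide": [0, 0.003, 0], "spin": 0}
    - {"grip": 1, "slide": [0, 0.0015, 0], "spin": 0}
    - {"grip": 1, "slide": [0, 0, 0], "spin": 0}
    - {"grip": 1, "slide": [0, 0, 0], "spin": 0}

```text
time_s: 6.93
ee_pos: [0.4673, 0.3514, 0.0066]
eef_rot: [-1.571, -0.0, 0.31]
force: [0.3, 0.3, 0.4]
grip_width: 0.0252
```

```bash
python3 - <<'E'
from h import *
w=cams.camera("wrist"); cv2.imwrite("pics/w7.png",w)
o=get_obs();print(o["time_s"],o["ee_pos"],np.degrees(o["eef_rot"]),o["force"],o["grip_width"])
E
```

```text
6.9833 [0.4673 0.3514 0.0066] [-90.0016  -0.0098  17.7821] [-0.411  -0.763   0.3392] 0.024777622548081496
```

View pics/w7.png

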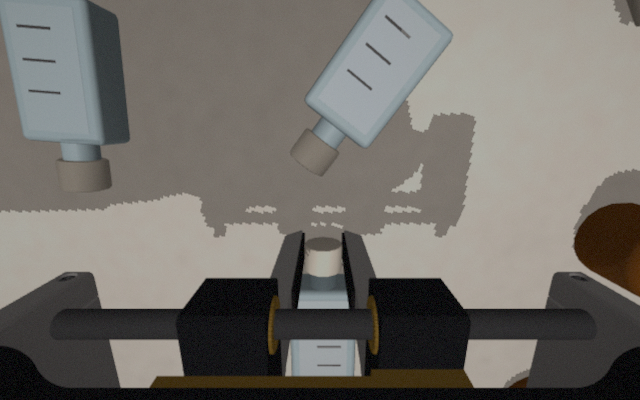

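The flask is flat again. Releasing the cap, lifting clear and moving back to look.

Call:
step_arm:
  plan:
    - {"grip": -0.2, "slide": [0, 0, 0], "spin": 0}
    - {"grip": -0.2, "slide": [0, 0, 0], "spin": 0}
    - {"grip": -0.2, "slide": [0, 0, 0], "spin": 0}
    - {"grip": -0.2, "slide": [0, 0, 0], "spin": 0}
    - {"grip": -0.2, "slide": [0, -0.025, 0], "spin": 0}
    - {"grip": -0.5, "slide": [0, -0.03, 0], "spin": 0}
    - {"grip": -0.8, "slide": [0, -0.03, -0.01], "spin": 0}
    - {"grip": -0.8, "slide": [0, -0.025, -0.028], "spin": 0}
    - {"grip": -0.8, "slide": [0, -0.02, -0.028], "spin": 0}
    - {"grip": -0.8, "slide": [0, -0.015, -0.028], "spin": 0}
    - {"grip": -0.8, "slide": [0, -0.008, -0.028], "spin": 0}
    - {"grip": -0.8, "slide": [0, 0, 0], "spin": 0}
    - {"grip": -0.8, "slide": [0, 0, 0], "spin": 0}

```text
time_s: 8.07
ee_pos: [0.5049, 0.2345, 0.1599]
eef_rot: [-1.571, -0.001, 0.308]
force: [0.0, 0.7, 0.1]
grip_width: 0.0845
```

```bash
python3 - <<'E'
from h import *
c=cams.calibration("wrist");np.save("w8T.npy",c["T"])
w=cams.camera("wrist"); cv2.imwrite("pics/w8.png",w)
cv2.imwrite("pics/w8f.png",cv2.resize(w[65:185,270:380],None,fx=5,fy=5,interpolation=cv2.INTER_CUBIC))
o=get_obs();print(o["time_s"],o["ee_pos"],np.degrees(o["eef_rot"]),o["force"],o["grip_width"])
E
```

```text
8.1167 [0.5044 0.2353 0.1593] [-89.9917   0.004   17.7368] [-0.171   1.3521 -0.1992] 0.08448755102476542
```

View pics/w8f.png

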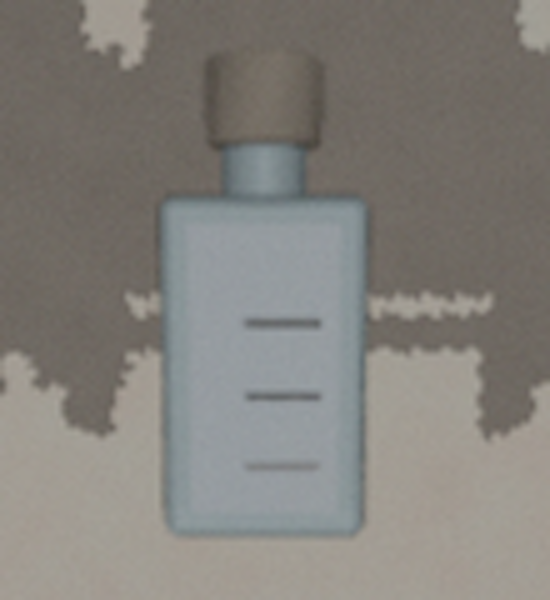

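Unchanged by the tilt (same pixels within half a pixel). Gripping across the body's middle.

Call:
step_arm:
  force: 15
  plan:
    - {"grip": -0.8, "slide": [-0.0004, 0.02, 0.02], "spin": 0}
    - {"grip": -0.8, "slide": [0, 0.02, 0.02], "spin": 0}
    - {"grip": -0.8, "slide": [0, 0.02, 0.02], "spin": 0}
    - {"grip": -0.8, "slide": [0, 0.025, 0], "spin": 0}
    - {"grip": -0.8, "slide": [0, 0.025, 0], "spin": 0}
    - {"grip": -0.8, "slide": [0, 0.025, 0], "spin": 0}
    - {"grip": -0.8, "slide": [0, 0.012, 0], "spin": 0}
    - {"grip": -0.8, "slide": [0, 0.0065, 0], "spin": 0}
    - {"grip": -0.8, "slide": [0, 0, 0], "spin": 0}
    - {"grip": 1, "slide": [0, 0, 0], "spin": 0}
    - {"grip": 1, "slide": [0, 0, 0], "spin": 0}
    - {"grip": 1, "slide": [0, 0, 0], "spin": 0}
    - {"grip": 1, "slide": [0, 0, 0], "spin": 0}
    - {"grip": 1, "slide": [0, 0, 0], "spin": 0}
    - {"grip": 1, "slide": [0, 0, 0], "spin": 0}
    - {"grip": 1, "slide": [0, 0, 0], "spin": 0}

```text
time_s: 9.45
ee_pos: [0.4858, 0.2924, 0.0062]
eef_rot: [-1.571, -0.0, 0.31]
force: [-0.9, -0.2, 3.1]
grip_width: 0.0437
```

```bash
python3 - <<'E'
from h import *
o=get_obs();print(o["time_s"],o["ee_pos"],np.degrees(o["eef_rot"]),o["force"],o["grip_width"])
E
```

```text
9.45 [0.4858 0.2924 0.0062] [-89.995   -0.0188  17.7839] [-0.9384 -0.2182  3.0617] 0.0436741348068519
```

Call:
step_arm:
  plan:
    - {"grip": 1, "slide": [0, -0.01, 0], "spin": 0}
    - {"grip": 1, "slide": [0, -0.03, 0], "spin": 0}
    - {"grip": 1, "slide": [0, -0.035, 0], "spin": 0}
    - {"grip": 1, "slide": [0, -0.035, 0], "spin": 0}
    - {"grip": 1, "slide": [0, -0.035, 0], "spin": 0}
    - {"grip": 1, "slide": [0, -0.03, 0], "spin": 0}
    - {"grip": 1, "slide": [0, -0.01, 0], "spin": 0}
    - {"grip": 1, "slide": [0, 0, 0], "spin": 0}

```text
time_s: 10.12
ee_pos: [0.4865, 0.2927, 0.194]
eef_rot: [-1.57, -0.005, 0.31]
force: [-0.1, -0.6, -0.9]
grip_width: 0.0438
```

```bash
python3 - <<'E'
from h import *
w=cams.camera("wrist"); cv2.imwrite("pics/w9.png",w)
plan([.5102,-.2024,.19],-11.0,15)
E
```

```text
t 10.1667 pos [0.4858 0.2924 0.1914] rot [-89.9858  -0.0758  17.7879] F [-0.47    0.2548 -0.8326] w 0.0433851306132031
delta [ 0.0244 -0.4948 -0.0014] spin/row 1.9191953432962634
0 [-0.0085, 0.0001, -0.0319]
1 [-0.0075, 0.0001, -0.0322]
2 [-0.0064, 0.0001, -0.0324]
3 [-0.0053, 0.0001, -0.0326]
4 [-0.0042, 0.0001, -0.0328]
5 [-0.0031, 0.0001, -0.0329]
6 [-0.002, 0.0001, -0.033]
7 [-0.0009, 0.0001, -0.033]
8 [0.0002, 0.0001, -0.033]
9 [0.0013, 0.0001, -0.033]
10 [0.0024, 0.0001, -0.0329]
11 [0.0035, 0.0001, -0.0328]
12 [0.0046, 0.0001, -0.0327]
13 [0.0057, 0.0001, -0.0325]
14 [0.0068, 0.0001, -0.0323]
```

View pics/w9.png

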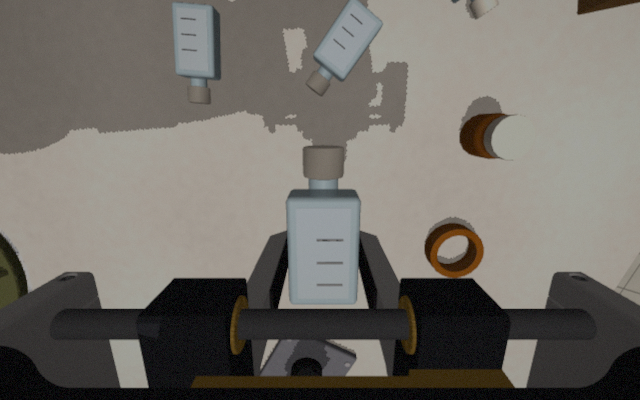

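The flask is held level and straight between the pads at (323,247). Carrying it over the stand.

Call:
step_arm:
  plan:
    - {"grip": 1, "slide": [-0.0085, 0, -0.032], "spin": 1.92}
    - {"grip": 1, "slide": [-0.0075, 0, -0.032], "spin": 1.92}
    - {"grip": 1, "slide": [-0.0065, 0, -0.0325], "spin": 1.92}
    - {"grip": 1, "slide": [-0.005, 0, -0.0325], "spin": 1.92}
    - {"grip": 1, "slide": [-0.004, 0, -0.033], "spin": 1.92}
    - {"grip": 1, "slide": [-0.003, 0, -0.033], "spin": 1.92}
    - {"grip": 1, "slide": [-0.002, 0, -0.033], "spin": 1.92}
    - {"grip": 1, "slide": [-0.001, 0, -0.033], "spin": 1.92}
    - {"grip": 1, "slide": [0, 0, -0.033], "spin": 1.92}
    - {"grip": 1, "slide": [0.0015, 0, -0.033], "spin": 1.92}
    - {"grip": 1, "slide": [0.0025, 0, -0.033], "spin": 1.92}
    - {"grip": 1, "slide": [0.0035, 0, -0.033], "spin": 1.92}
    - {"grip": 1, "slide": [0.0045, 0, -0.0325], "spin": 1.92}
    - {"grip": 1, "slide": [0.0055, 0, -0.0325], "spin": 1.92}
    - {"grip": 1, "slide": [0.007, 0, -0.032], "spin": 1.92}
    - {"grip": 1, "slide": [0, 0, 0], "spin": 0}
    - {"grip": 1, "slide": [0, 0, 0], "spin": 0}

```text
time_s: 11.58
ee_pos: [0.5093, -0.2032, 0.1884]
eef_rot: [-1.57, 0.004, -0.195]
force: [0.1, 0.6, -0.5]
grip_width: 0.044
```

```bash
python3 - <<'E'
from h import *
o=get_obs()
c=cams.calibration("wrist");np.save("w10T.npy",c["T"])
w=cams.camera("wrist"); cv2.imwrite("pics/w10.png",w)
cv2.imwrite("pics/s10.png",cams.camera("side"))
plan([.5102,-.2024,.025],-11.0,15)
E
```

```text
t 11.6833 pos [ 0.5097 -0.2015  0.1894] rot [-89.9517   0.1464 -10.9839] F [-0.5329  0.6742 -1.9441] w 0.04378555589176406
delta [ 0.0005 -0.0009 -0.1644] spin/row 0.0010748957490875454
0 [0.0, 0.011, -0.0001]
```

View pics/w10.png

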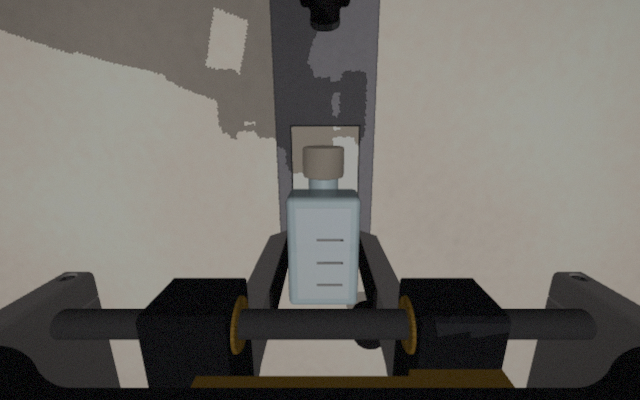

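View pics/s10.png

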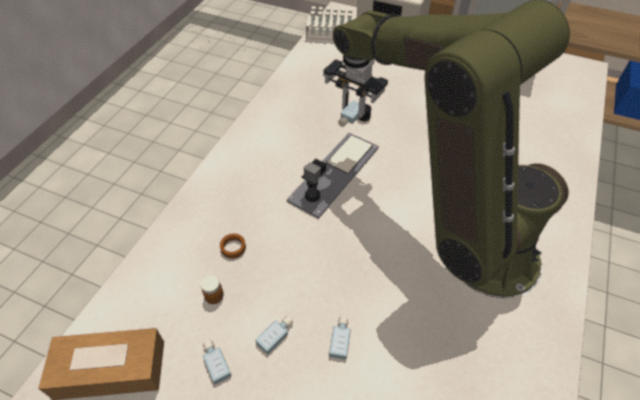

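The view shows the plate's far corners at about (291,126) and (359,126), with the flask in line with it. The pot is at (368,325), clear of the fingers.

```bash
python3 - <<'E'
from h import *
c={"K":np.load("w1K.npy"),"T":np.load("w10T.npy")}
w=cv2.imread("pics/w10.png")
a=cv2.resize(w[110:250,265:385],None,fx=5,fy=5,interpolation=cv2.INTER_CUBIC)
cv2.imwrite("pics/w10c.png",a[:600]); cv2.imwrite("pics/w10d.png",cv2.resize(w[0:140,260:390],None,fx=4,fy=4))
for p in [(291,126),(359,126),(291.5,180),(358.5,180)]: print(onz(c,p,.018)*1000)
for p in [(277,126),(371,126),(280,200),(372,200)]: print("base",onz(c,p,.012)*1000)
ct=cams.calibration("top"); print("pot",onz(ct,(443,193),.03))
E
```

```text
[ 486.3657 -123.0884   18.    ]
[ 564.7858 -138.5688   18.    ]
[ 472.6099 -186.0762   18.    ]
[ 553.8318 -202.0547   18.    ]
base [ 469.2652 -119.7597   12.    ]
base [ 579.5358 -141.5275   12.    ]
base [ 451.4576 -209.6097   12.    ]
base [ 567.0929 -232.3271   12.    ]
pot [ 0.5352 -0.4016  0.03  ]
```

View pics/w10c.png

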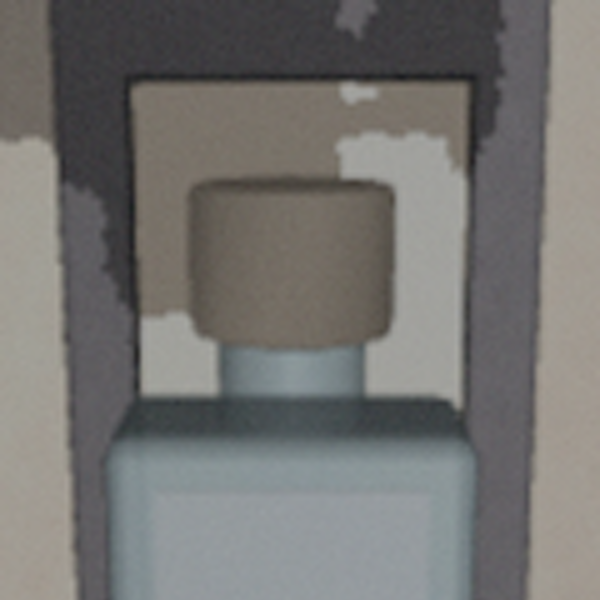

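View pics/w10d.png

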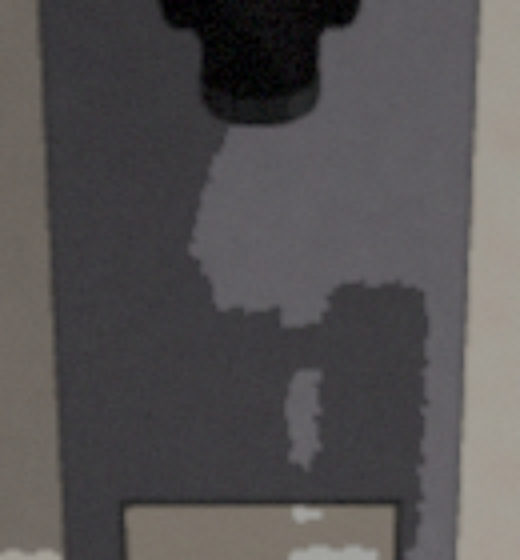

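Call:
step_arm:
  plan:
    - {"grip": 1, "slide": [0.0013, 0.02, -0.0015], "spin": 0}
    - {"grip": 1, "slide": [0, 0.03, 0], "spin": 0}
    - {"grip": 1, "slide": [0, 0.03, 0], "spin": 0}
    - {"grip": 1, "slide": [0, 0.03, 0], "spin": 0}
    - {"grip": 1, "slide": [0, 0.025, 0], "spin": 0}
    - {"grip": 1, "slide": [0, 0.015, 0], "spin": 0}
    - {"grip": 1, "slide": [0, 0.008, 0], "spin": 0}
    - {"grip": 1, "slide": [0, 0.003, 0], "spin": 0}
    - {"grip": 1, "slide": [0, 0, 0], "spin": 0}
    - {"grip": 1, "slide": [0, 0, 0], "spin": 0}
    - {"grip": 1, "slide": [0, 0, 0], "spin": 0}

```text
time_s: 12.6
ee_pos: [0.5118, -0.2041, 0.0311]
eef_rot: [-1.571, -0.002, -0.192]
force: [-0.9, -0.7, -0.1]
grip_width: 0.0442
```

```bash
python3 - <<'E'
from h import *
plan([.5107,-.2032,.0242],-11.0,1)
E
```

```text
t 12.6 pos [ 0.5118 -0.2041  0.0311] rot [-90.0244  -0.1021 -11.0005] F [-0.9255 -0.7241 -0.0725] w 0.04415384606779065
delta [-0.0011  0.0009 -0.0069] spin/row -0.000458056467437018
0 [-0.0013, 0.0069, 0.0007]
```

Call:
step_arm:
  plan:
    - {"grip": 1, "slide": [-0.001, 0.002, 0.0005], "spin": 0}
    - {"grip": 1, "slide": [0, 0.002, 0], "spin": 0}
    - {"grip": 1, "slide": [0, 0.001, 0], "spin": 0}
    - {"grip": 1, "slide": [0, 0.001, 0], "spin": 0}
    - {"grip": 1, "slide": [0, 0, 0], "spin": 0}
    - {"grip": 1, "slide": [0, 0, 0], "spin": 0}

```text
time_s: 13.1
ee_pos: [0.5104, -0.2034, 0.0241]
eef_rot: [-1.571, -0.0, -0.192]
force: [-2.3, 0.4, 3.8]
grip_width: 0.0438
```

```bash
python3 - <<'E'
from h import *
plan([.5107,-.2032,.0242],-11.0,1)
E
```

```text
t 13.1 pos [ 0.5104 -0.2034  0.0241] rot [-90.0026  -0.0029 -11.0151] F [-2.2938  0.368   3.8248] w 0.0438318897715756
delta [0.0003 0.0002 0.0001] spin/row -0.015113383456366591
0 [0.0003, -0.0001, 0.0003]
```

Contact is at 3.8 N at the expected height. Letting go and lifting.

Call:
step_arm:
  plan:
    - {"grip": -0.4, "slide": [0, 0, 0], "spin": 0}
    - {"grip": -0.4, "slide": [0, 0, 0], "spin": 0}
    - {"grip": -0.4, "slide": [0, 0, 0], "spin": 0}
    - {"grip": -0.4, "slide": [0, 0, 0], "spin": 0}
    - {"grip": -0.4, "slide": [0, 0, 0], "spin": 0}
    - {"grip": -0.4, "slide": [0, -0.015, 0], "spin": 0}
    - {"grip": -0.4, "slide": [0, -0.03, 0], "spin": 0}
    - {"grip": -0.6, "slide": [0, -0.03, -0.01], "spin": 0}
    - {"grip": -0.6, "slide": [0, -0.03, -0.025], "spin": 0}
    - {"grip": -0.6, "slide": [0, -0.03, -0.03], "spin": 0}
    - {"grip": -0.6, "slide": [0, -0.02, -0.025], "spin": 0}
    - {"grip": -0.6, "slide": [0, -0.01, -0.01], "spin": 0}
    - {"grip": -0.6, "slide": [0, 0, 0], "spin": 0}
    - {"grip": -0.6, "slide": [0, 0, 0], "spin": 0}

```text
time_s: 14.27
ee_pos: [0.4912, -0.3005, 0.1874]
eef_rot: [-1.57, 0.001, -0.193]
force: [0.6, -0.0, -0.6]
grip_width: 0.0749
```

```bash
python3 - <<'E'
from h import *
o=get_obs();print(o["time_s"],o["ee_pos"],np.degrees(o["eef_rot"]),o["grip_width"])
c=cams.calibration("wrist");np.save("w11T.npy",c["T"])
w=cams.camera("wrist"); cv2.imwrite("pics/w11.png",w)
cv2.imwrite("pics/w11c.png",cv2.resize(w[75:195,250:400],None,fx=5,fy=5,interpolation=cv2.INTER_CUBIC))
E
```

```text
14.2667 [ 0.4912 -0.3005  0.1874] [-89.9669   0.0442 -11.0517] 0.07491356921542802
```

View pics/w11.png

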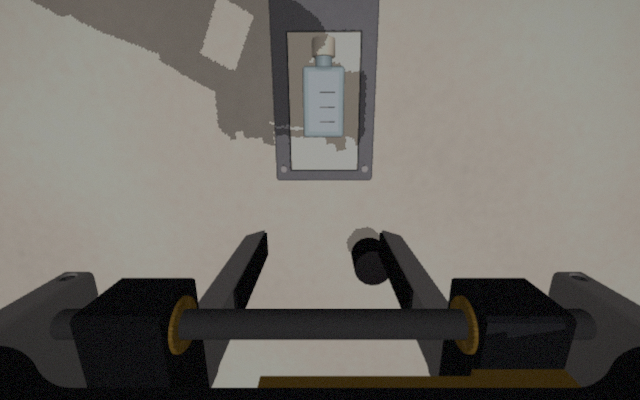

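View pics/w11c.png

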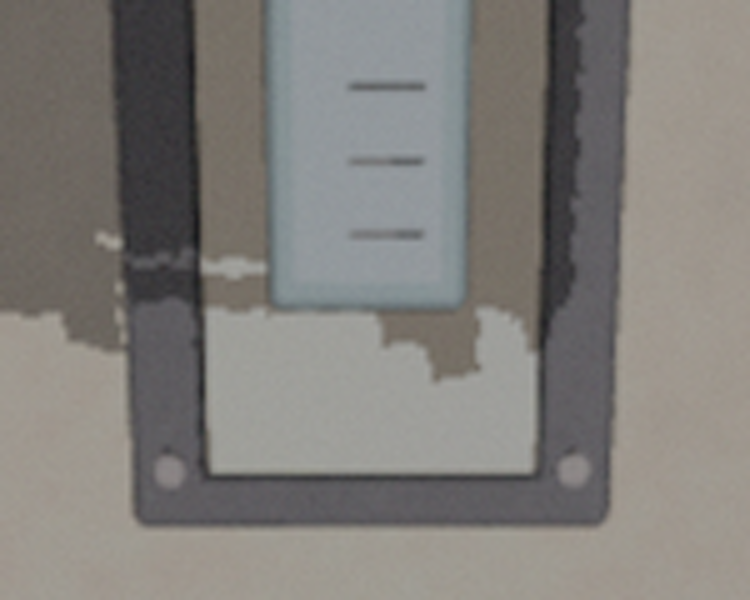

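```bash
python3 - <<'E'
from h import *
c={"K":np.load("w1K.npy"),"T":np.load("w11T.npy")}
w=cv2.imread("pics/w11.png"); cv2.imwrite("pics/w11d.png",cv2.resize(w[15:115,270:380],None,fx=6,fy=6,interpolation=cv2.INTER_CUBIC))
pl=np.array([onz(c,p,.018)*1000 for p in [(291.3,169.5),(357.3,169.5),(288,31),(360,31)]])
fl=np.array([onz(c,p,.043)*1000 for p in [(304,135.7),(343.2,135.7),(303,66.5),(344,66.5)]])
for P in(pl,fl):
    u=(P[2]+P[3]-P[0]-P[1])/2; v=(P[1]+P[3]-P[0]-P[2])/2
    print(P.mean(0),np.linalg.norm(u),np.linalg.norm(v),np.degrees(np.arctan2(u[1],u[0])),np.degrees(np.arctan2(v[1],v[0])))
d=fl.mean(0)-pl.mean(0); print("stand x,y off", d[:2]@[.9816,-.1908], d[:2]@[.1908,.9816])
E
```

```text
[ 511.4639 -204.667    18.    ] 150.28547371734697 79.1153631221551 79.12287818861464 -11.079453791946706
[ 510.8931 -203.7157   43.    ] 69.60260859883834 42.67178994116406 79.04701877082579 -11.079758503206627
stand x,y off -0.7417362620559487 0.8249310468293858
```

View pics/w11d.png

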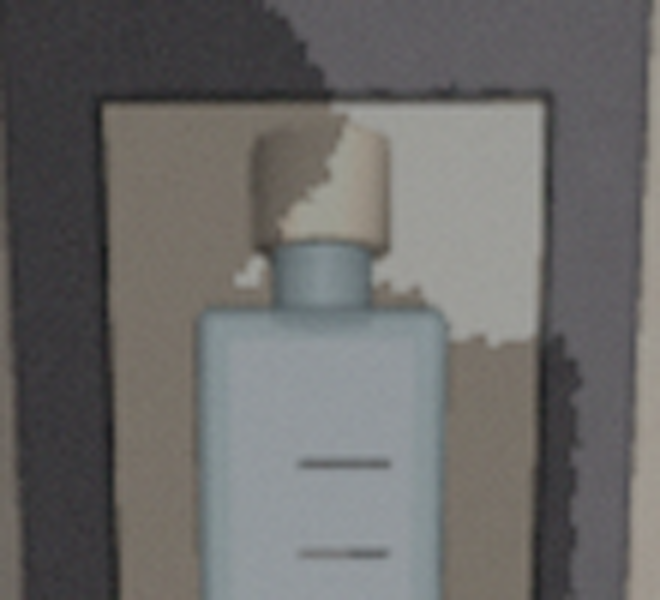

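The flask is within about 1 mm and 0.1° of the plate centre and axis. Next, a look at the mast head from above.

Call:
step_arm:
  plan:
    - {"grip": -0.6, "slide": [0, -0.02, 0.015], "spin": 0}
    - {"grip": -0.6, "slide": [0, -0.025, 0.03], "spin": 0}
    - {"grip": -0.6, "slide": [0, -0.02, 0.035], "spin": 0}
    - {"grip": -0.6, "slide": [0, -0.015, 0.035], "spin": 0}
    - {"grip": -0.6, "slide": [0, 0, 0.035], "spin": 0}
    - {"grip": -0.6, "slide": [0, 0, 0.035], "spin": 0}
    - {"grip": -0.6, "slide": [0, 0, 0.025], "spin": 0}
    - {"grip": -0.6, "slide": [0, 0, 0], "spin": 0}
    - {"grip": -0.6, "slide": [0, 0, 0], "spin": 0}
    - {"grip": -0.6, "slide": [0, 0, 0], "spin": 0}

```text
time_s: 15.15
ee_pos: [0.5312, -0.0944, 0.2674]
eef_rot: [-1.571, 0.002, -0.191]
force: [0.8, -1.0, 0.5]
grip_width: 0.0754
```

```bash
python3 - <<'E'
from h import *
o=get_obs();print(o["time_s"],o["ee_pos"],np.degrees(o["eef_rot"]),o["grip_width"])
c=cams.calibration("wrist");np.save("w12T.npy",c["T"])
w=cams.camera("wrist"); cv2.imwrite("pics/w12.png",w)
print(proj(c,[.5505,.0085,.14]))
E
```

```text
15.15 [ 0.5312 -0.0944  0.2674] [-90.0022   0.0978 -10.9538] 0.07539965190909656
[322.3216  94.5721]
```

View pics/w12.png

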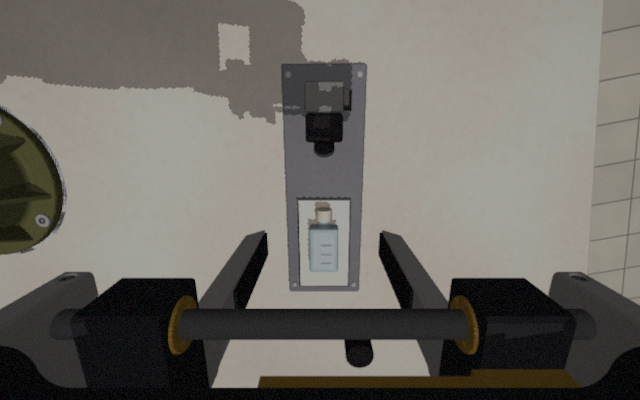

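```bash
python3 - <<'E'
from h import *
w=cv2.imread("pics/w12.png"); a=cv2.resize(w[60:160,275:375],None,fx=6,fy=6,interpolation=cv2.INTER_CUBIC)
cv2.imwrite("pics/w12c.png",cv2.convertScaleAbs(a,alpha=1.8,beta=-20))
E
```

```text
(no output)
```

View pics/w12c.png

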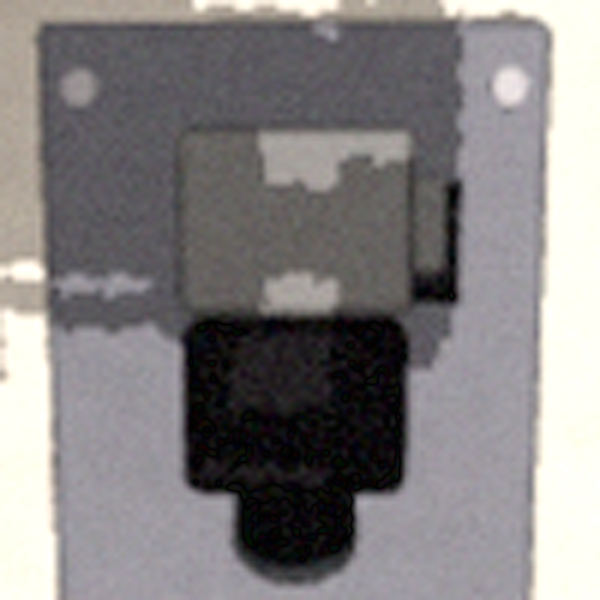

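The crop shows the block's top face with corners about (182,130) to (411,314), the grey button on its right (+x) side at (432,225), and the black keeper beyond it.

```bash
python3 - <<'E'
from h import *
c={"K":np.load("w1K.npy"),"T":np.load("w12T.npy")}
f=lambda p:(p[0]/6-.42+275,p[1]/6-.42+60)
P=np.array([onz(c,f(p),.140)*1000 for p in [(182,130),(412,130),(410,313),(182,315)]])
print(P[:,:2].tolist(),P.mean(0)); 
print(np.linalg.norm(P[1]-P[0]),np.linalg.norm(P[3]-P[0]))
m=P.mean(0)/1000
# button centre shift: pads close over block(-20) & button (+26 ->20)
plan([m[0],m[1],.16],-11.0,4)
E
```

```text
[[535.9453088003597, 23.945637081330837], [573.1987931571076, 16.712941227695175], [567.9237545965972, -11.587333168412048], [529.9221394504236, -4.544142822802896]] [551.7475   6.1318 140.    ]
37.9490973019077 29.119514556461823
t 15.2 pos [ 0.5312 -0.095   0.2676] rot [-90.0006   0.0784 -11.0097] F [ 0.0483 -0.5722 -0.4174] w 0.0749019122248223
delta [ 0.0205  0.1011 -0.1076] spin/row -0.002434890242916765
0 [0.0002, 0.0269, 0.0258]
```

Call:
step_arm:
  plan:
    - {"grip": -0.6, "slide": [0, 0.01, 0.0258], "spin": 0}
    - {"grip": -0.6, "slide": [0, 0.015, 0.0258], "spin": 0}
    - {"grip": -0.6, "slide": [0, 0.02, 0.0258], "spin": 0}
    - {"grip": -0.6, "slide": [0, 0.02, 0.0258], "spin": 0}
    - {"grip": -0.6, "slide": [0, 0.02, 0], "spin": 0}
    - {"grip": -0.6, "slide": [0, 0.01, 0], "spin": 0}
    - {"grip": -0.6, "slide": [0, 0, 0], "spin": 0}
    - {"grip": -0.6, "slide": [0, 0, 0], "spin": 0}

```text
time_s: 15.87
ee_pos: [0.5512, 0.0054, 0.1737]
eef_rot: [-1.571, 0.0, -0.194]
force: [-0.3, -0.3, 0.2]
grip_width: 0.0754
```

```bash
python3 - <<'E'
from h import *
plan([.5515,.0064,.106],-11.0,4)
w=cams.camera("wrist"); cv2.imwrite("pics/w13.png",w); s=cams.camera("side"); cv2.imwrite("pics/s13.png",cv2.resize(s[90:230,260:420],None,fx=5,fy=4))
E
```

```text
t 15.8667 pos [0.5512 0.0054 0.1737] rot [-90.0076   0.0183 -11.095 ] F [-0.3459 -0.3178  0.1892] w 0.07544764601528094
delta [ 0.0003  0.001  -0.0677] spin/row -0.02374016710871274
0 [0.0, 0.0169, 0.0003]
```

View pics/w13.png

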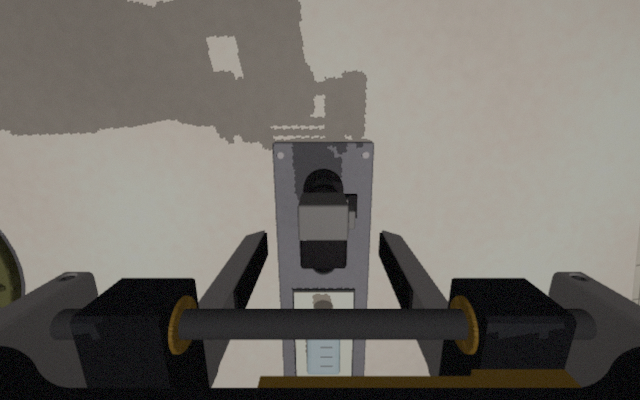

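View pics/s13.png

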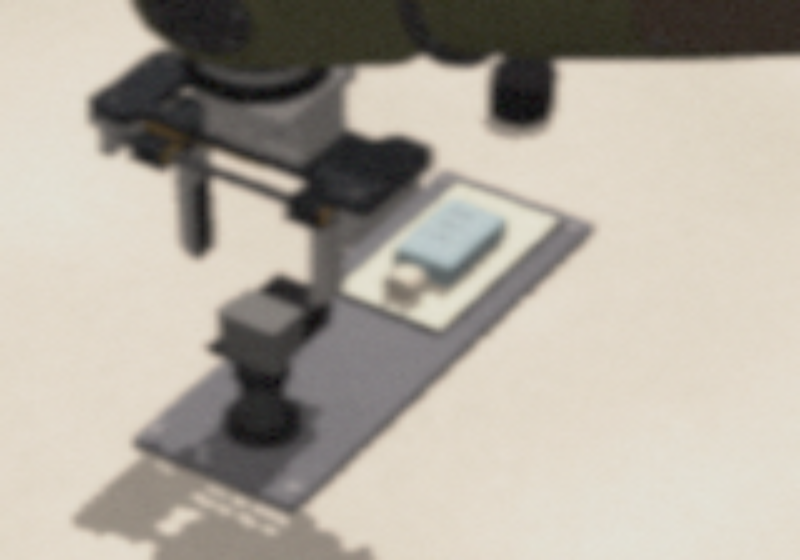

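```bash
python3 - <<'E'
from h import *
c=cams.calibration("wrist")
for p in [(300,206),(348,206),(348,239),(300,239)]: print(onz(c,p,.14))
w=cv2.imread("pics/w13.png"); cv2.imwrite("pics/w13c.png",cv2.convertScaleAbs(cv2.resize(w[160:280,280:380],None,fx=5,fy=5,interpolation=2),alpha=2))
E
```

```text
[0.5374 0.024  0.14  ]
[0.5739 0.0168 0.14  ]
[ 0.5692 -0.0103  0.14  ]
[ 0.5315 -0.0029  0.14  ]
```

View pics/w13c.png

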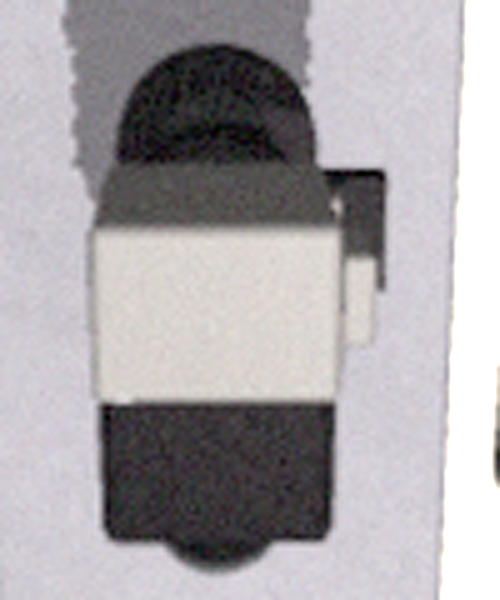

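Call:
step_arm:
  force: 30
  plan:
    - {"grip": -0.6, "slide": [0.0006, 0.015, 0.0012], "spin": 0}
    - {"grip": -0.6, "slide": [0, 0.02, 0], "spin": 0}
    - {"grip": -0.6, "slide": [0, 0.017, 0], "spin": 0}
    - {"grip": -0.6, "slide": [0, 0.012, 0], "spin": 0}
    - {"grip": -0.6, "slide": [0, 0.004, 0], "spin": 0}
    - {"grip": -0.6, "slide": [0, 0, 0], "spin": 0}
    - {"grip": -0.6, "slide": [0, 0, 0], "spin": 0}

```text
time_s: 16.55
ee_pos: [0.5525, 0.0073, 0.1064]
eef_rot: [-1.571, -0.001, -0.192]
force: [0.3, 0.2, -0.5]
grip_width: 0.0752
```

```bash
python3 - <<'E'
from h import *
plan([.552,.0066,.105],-11.0,4)
w=cams.camera("wrist"); cv2.imwrite("pics/w14.png",w[100:400])
E
```

```text
t 16.55 pos [0.5525 0.0073 0.1064] rot [-89.9903  -0.0727 -11.029 ] F [ 0.3269  0.2126 -0.5143] w 0.07517191500535503
delta [-0.0005 -0.0007 -0.0014] spin/row -0.007256040754178628
0 [-0.0001, 0.0004, -0.0002]
```

View pics/w14.png

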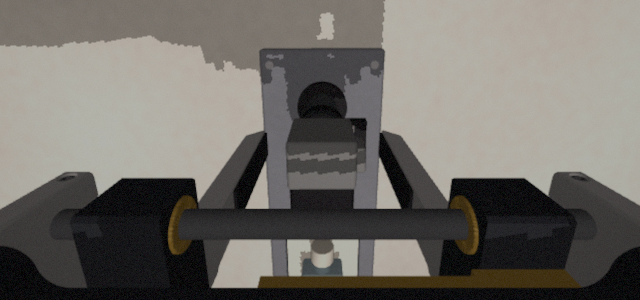

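The fingers straddle the block at about (322,150) in the crop. Squeezing with 30 N.

Call:
step_arm:
  force: 30
  plan:
    - {"grip": 1, "slide": [0, 0.001, 0], "spin": 0}
    - {"grip": 1, "slide": [0, 0, 0], "spin": 0}
    - {"grip": 1, "slide": [0, 0, 0], "spin": 0}
    - {"grip": 1, "slide": [0, 0, 0], "spin": 0}
    - {"grip": 1, "slide": [0, 0, 0], "spin": 0}
    - {"grip": 1, "slide": [0, 0, 0], "spin": 0}
    - {"grip": 1, "slide": [0, 0, 0], "spin": 0}
    - {"grip": 1, "slide": [0, 0, 0], "spin": 0}
    - {"grip": 1, "slide": [0, 0, 0], "spin": 0}
    - {"grip": 1, "slide": [0, 0, 0], "spin": 0}

```text
time_s: 17.43
ee_pos: [0.5519, 0.0076, 0.1047]
eef_rot: [-1.571, 0.0, -0.192]
force: [-4.1, 0.4, 6.1]
grip_width: 0.0397
```

Width is 39.7 mm, so the button is fully in. Pulling up gently.

Call:
step_arm:
  plan:
    - {"grip": 1, "slide": [0, -0.003, 0], "spin": 0}
    - {"grip": 1, "slide": [0, -0.005, 0], "spin": 0}
    - {"grip": 1, "slide": [0, -0.006, 0], "spin": 0}
    - {"grip": 1, "slide": [0, -0.007, 0], "spin": 0}
    - {"grip": 1, "slide": [0, -0.007, 0], "spin": 0}
    - {"grip": 1, "slide": [0, -0.007, 0], "spin": 0}
    - {"grip": 1, "slide": [0, 0, 0], "spin": 0}

```text
time_s: 18.02
ee_pos: [0.5519, 0.0075, 0.1409]
eef_rot: [-1.571, -0.0, -0.192]
force: [-3.4, -0.1, -2.6]
grip_width: 0.0399
```

```bash
python3 - <<'E'
from h import *
o=get_obs();print(o["time_s"],o["ee_pos"],np.degrees(o["eef_rot"]),o["force"],o["grip_width"])
s=cams.camera("side"); cv2.imwrite("pics/s15.png",cv2.resize(s[90:230,260:420],None,fx=5,fy=4))
E
```

```text
18.0167 [0.5519 0.0075 0.1409] [-89.9971  -0.0053 -11.0105] [-3.4475 -0.0844 -2.5932] 0.039874114342263796
```

View pics/s15.png

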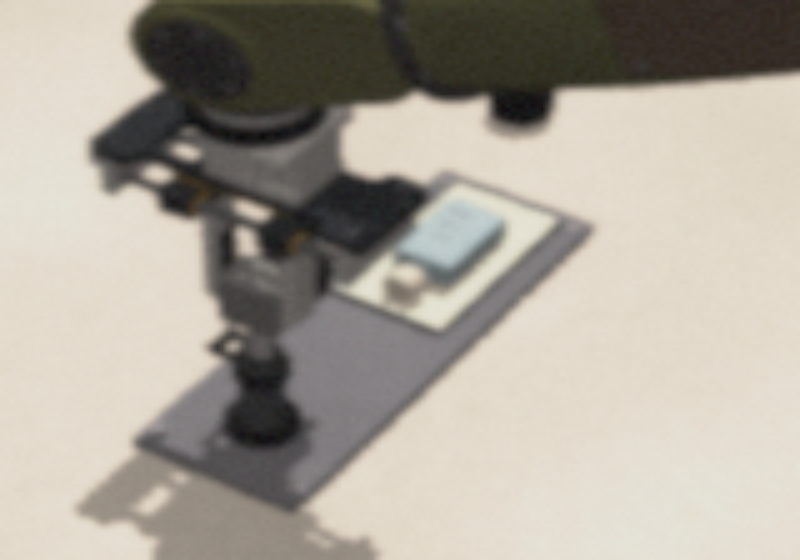

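The head is rising on the silver tube. Continuing past the first stop.

Call:
step_arm:
  plan:
    - {"grip": 1, "slide": [0, -0.005, 0], "spin": 0}
    - {"grip": 1, "slide": [0, -0.006, 0], "spin": 0}
    - {"grip": 1, "slide": [0, -0.006, 0], "spin": 0}
    - {"grip": 1, "slide": [0, -0.005, 0], "spin": 0}
    - {"grip": 1, "slide": [0, -0.005, 0], "spin": 0}
    - {"grip": 1, "slide": [0, -0.006, 0], "spin": 0}
    - {"grip": 1, "slide": [0, -0.006, 0], "spin": 0}
    - {"grip": 1, "slide": [0, -0.006, 0], "spin": 0}
    - {"grip": 1, "slide": [0, -0.006, 0], "spin": 0}
    - {"grip": 1, "slide": [0, -0.006, 0], "spin": 0}
    - {"grip": 1, "slide": [0, -0.005, 0], "spin": 0}
    - {"grip": 1, "slide": [0, -0.004, 0], "spin": 0}
    - {"grip": 1, "slide": [0, 0, 0], "spin": 0}

```text
time_s: 19.15
ee_pos: [0.552, 0.0075, 0.2064]
eef_rot: [-1.571, -0.0, -0.192]
force: [-3.8, 0.0, -3.6]
grip_width: 0.0398
```

```bash
python3 - <<'E'
from h import *
o=get_obs();print(o["time_s"],o["ee_pos"],np.degrees(o["eef_rot"]),o["force"],o["grip_width"])
s=cams.camera("side"); cv2.imwrite("pics/s16.png",cv2.resize(s[90:230,260:420],None,fx=5,fy=4))
E
```

```text
19.15 [0.552  0.0075 0.2064] [-89.9946  -0.0265 -11.0118] [-3.7704  0.0177 -3.5783] 0.039773643507267815
```

View pics/s16.png

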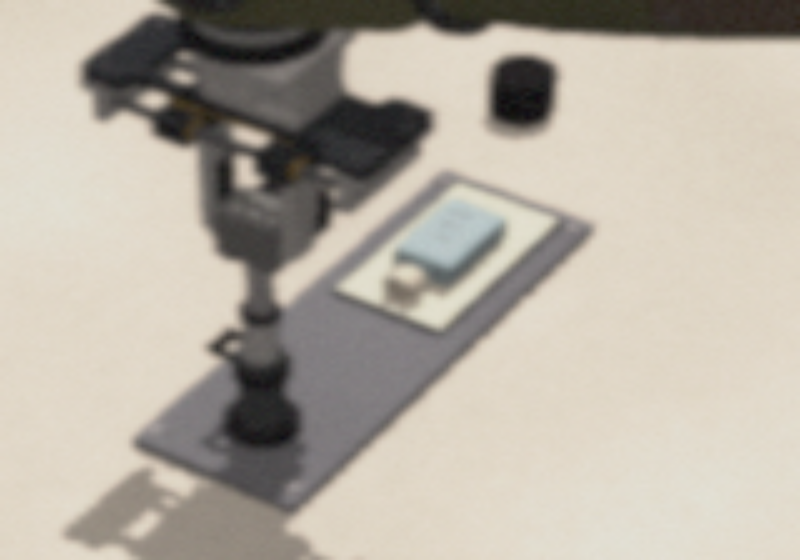

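Call:
step_arm:
  plan:
    - {"grip": 1, "slide": [0, -0.003, 0], "spin": 0}
    - {"grip": 1, "slide": [0, -0.002, 0], "spin": 0}
    - {"grip": 1, "slide": [0, -0.002, 0], "spin": 0}
    - {"grip": 1, "slide": [0, -0.001, 0], "spin": 0}
    - {"grip": 1, "slide": [0, -0.001, 0], "spin": 0}
    - {"grip": 1, "slide": [0, 0, 0], "spin": 0}
    - {"grip": 1, "slide": [0, 0, 0], "spin": 0}

```text
time_s: 19.78
ee_pos: [0.552, 0.0075, 0.2146]
eef_rot: [-1.571, 0.0, -0.192]
force: [-4.4, 0.7, -4.6]
grip_width: 0.0395
```

Call:
step_arm:
  plan:
    - {"grip": 1, "slide": [0, -0.001, 0], "spin": 0}
    - {"grip": 1, "slide": [0, 0, 0], "spin": 0}
    - {"grip": 1, "slide": [0, 0, 0], "spin": 0}

```text
time_s: 20.03
ee_pos: [0.5519, 0.0075, 0.2149]
eef_rot: [-1.571, 0.001, -0.192]
force: [-1.8, 0.3, -13.7]
grip_width: 0.0398
```

Call:
step_arm:
  plan:
    - {"grip": 1, "slide": [0, -0.001, 0], "spin": 0}
    - {"grip": 1, "slide": [0, 0, 0], "spin": 0}
    - {"grip": 1, "slide": [0, 0, 0], "spin": 0}

```text
time_s: 20.28
ee_pos: [0.5517, 0.0075, 0.2151]
eef_rot: [-1.571, 0.002, -0.192]
force: [1.7, -0.2, -25.8]
grip_width: 0.0398
```

End stop: the force climbs steeply after 110.4 mm of travel. Easing off by 1 mm so a mild upward preload remains, then a last check.

Call:
step_arm:
  plan:
    - {"grip": 1, "slide": [0, 0.001, 0], "spin": 0}
    - {"grip": 1, "slide": [0, 0, 0], "spin": 0}
    - {"grip": 1, "slide": [0, 0, 0], "spin": 0}
    - {"grip": 1, "slide": [0, 0, 0], "spin": 0}
    - {"grip": 1, "slide": [0, 0, 0], "spin": 0}

```text
time_s: 20.7
ee_pos: [0.5518, 0.0075, 0.215]
eef_rot: [-1.571, 0.001, -0.192]
force: [-1.4, -0.2, -24.1]
grip_width: 0.0399
```

```bash
python3 - <<'E'
from h import *
s=cams.camera("side"); cv2.imwrite("pics/s17.png",cv2.resize(s[60:320,190:420],None,fx=3,fy=2.3))
o=get_obs();print(o["time_s"],o["ee_pos"],np.degrees(o["eef_rot"]),o["force"],o["grip_width"],abs(o["joint_vel"]).max())
E
```

```text
20.75 [0.5518 0.0075 0.215 ] [-90.0067   0.0531 -11.015 ] [ -0.6783   0.4235 -23.8898] 0.03993897070765997 0.0018938582184824455
```

View pics/s17.png

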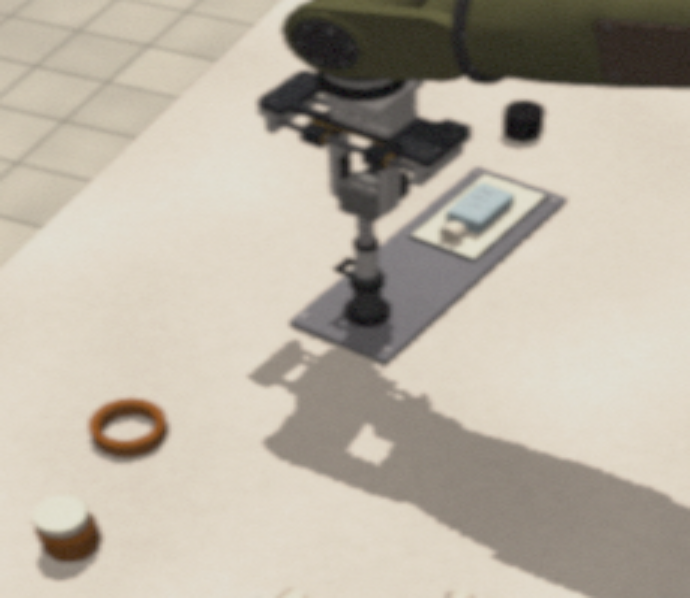

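Call:
step_arm:
  plan:
    - {"grip": 1, "slide": [0, 0.001, 0], "spin": 0}
    - {"grip": 1, "slide": [0, 0, 0], "spin": 0}
    - {"grip": 1, "slide": [0, 0, 0], "spin": 0}
    - {"grip": 1, "slide": [0, 0, 0], "spin": 0}
    - {"grip": 1, "slide": [0, 0, 0], "spin": 0}
    - {"grip": 1, "slide": [0, 0, 0], "spin": 0}

```text
time_s: 21.25
ee_pos: [0.5519, 0.0075, 0.2149]
eef_rot: [-1.571, -0.0, -0.192]
force: [-5.0, 0.8, -12.9]
grip_width: 0.0398
```

Steady at the stop with 12.9 N of upward preload and the button still in (39.8 mm). Handing in.

```bash
python3 -c "
from station import hand_in,get_obs
print(hand_in()); o=get_obs(); print(o['time_s'],o['ee_pos'],o['force'],o['grip_width'])"
```

```text
the job is handed in; nothing more can be done
None
the job is handed in; nothing more can be done
```

The job is done and handed in at 21.3 s of the 53 s allowed; no verdict is reported.

- **Tilt:** The moves cannot tilt the tool. I held the flask farthest to the right lightly by its cap and raised the cap end, so it pivoted on its tail edge on the bench. It reached about 29° (the picture gives 27–29°, the geometry about 30°), paused for about 1.5 s, then came down level along the same arc. It was on its tail throughout the tilt, not held clear of the bench.
- **Placing:** I regripped the flask across its 44 mm width, carried it over the stand and lowered it onto the plate until it touched at about 4 N, then let go. The last wrist picture puts it about 1 mm from the plate centre and 0.1° off the plate's long axis.
- **Camera:** I squeezed the button to 39.8 mm (fully in) with 30 N and pulled the head up 110 mm to the hard end stop. The upward push on the stop peaked at about 26 N, and I eased it to about 13 N. The grip is still closed and the button is in.
- **Last checks:** In the final side picture both mast tubes are out and the flask is on the plate. The tape roll, jar and pot look undisturbed by eye; I did not re-measure them.
- **Disagreement:** The top and side cameras put the mast head 2–4 mm from where the wrist camera did. I went with the wrist camera, and the fit confirmed it.

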